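Fetch the ramekin from behind the condiments and weigh with it

TASK

I need the little white ramekin on the kitchen scale, but it is hemmed in on the wooden tray by the pepper mill, the glass storage jar and the steel shaker: first stand all three of them on the chopping board, then lift the ramekin out and set it in the middle of the scale's round platform, and only then put the mill, the jar and the shaker back on the tray, each on the very spot where it stood at the start. Keep everything upright, set things down rather than dropping them, and leave the two small spice bottles and the smoked glass tumbler where they are.

Things in the scene. Friction and masses are not known exactly. Their poses are not given: they have to be found in the camera images.
- tray: Wooden tray, fixed, 190 mm (its x) by 270 mm (its y). Origin: centre of the underside, on the table. Floor top 8 mm up; rim 8 mm thick, 18 mm high. In its frame the ramekin stands at about x +22, y 0 mm (35 mm free behind it to the +x rim); mill, jar and shaker, in any order, 68 mm from its centre: one to -x, one 60 deg to each hand of that, about 10 mm gaps. Tray, board, scale swap places.
- board: Striped wooden chopping board, fixed, 180 mm (its x) by 250 mm (its y), 22 mm thick, bare at the start. Origin: centre of the underside, on the table.
- scale: Flat white digital kitchen scale, fixed, body 155 mm (its y) wide, with a round steel platform of 136 mm diameter and a black display on the -x side. Origin: on the table, straight below the platform's centre. Platform top 28 mm above the table.
- ramekin: Small white fluted ceramic ramekin, open on top, 60 mm diameter, 42 mm high, wall 4 mm, 0.11 to 0.18 kg. Origin: centre of the underside. z up its axis.
- mill: Turned dark-wood pepper mill, round: base 54 mm diameter, narrow waist (35 mm at 62 mm height), head 45 mm diameter with straight sides from 90 to 114 mm height, domed above, steel nut on top, 133 mm high in all, about 0.2 to 0.3 kg. Origin: centre of the underside. z up its axis.
- jar: Glass storage jar with pale reddish-brown filling and a light-wood lid, round: 54 mm diameter with straight sides, lid from 98 mm to its top at 124 mm height and as wide as the glass, closed and solid, about 0.2 to 0.4 kg. Origin: centre of the underside. z up its axis.
- shaker: Polished steel shaker, round: 52 mm diameter with straight sides up to 104 mm, cap 55 mm diameter from 106 to 114 mm height, domed and perforated above, 130 mm high in all, about 0.2 to 0.3 kg. Origin: centre of the underside. z up its axis.
- spice_left: Bystander: small glass spice bottle with green filling and black cap, 41 mm diameter, 94 mm high, in the tray's +x, +y corner, loose. Origin: centre of the underside.
- spice_right: Bystander: small glass spice bottle with brown filling and black cap, 41 mm diameter, 94 mm high, in the tray's +x, -y corner, loose. Origin: centre of the underside.
- tumbler: Bystander: smoked glass tumbler, 68 mm rim diameter, 85 mm high, standing loose on the worktop in front of the robot. Origin: centre of the underside.
Mind the look-alikes: they are no part of the job. Leave any pink or red look-alike of the shaker alone.

How it is judged:
By the outcome, as a careful person would: the job done as asked, in the order asked, and still so for the second after the job is handed in, with the robot touching nothing.
It also fails if it takes over 144 s, if anything falls off the work surface, if the arm or the gripper's body presses on something with over 40 N, if the wrist force passes 120 N, or if a joint passes its speed limit or range.

ROBOT

A 7-joint arm with a two-finger parallel gripper is mounted at the origin on the work surface. World frame = base frame: x ahead of the robot, y to its left, z up, the work surface at z = 0. Lengths are in mm, angles in rad, forces in N, time in s.
With the tool pointing down it reaches from about 350 to 900 mm from the base axis. Payload 19.9 kg.
Tool frame: the origin (TCP) lies on the centre line of the jaws, within the pads' length; the fingertips stand 17 mm ahead of it and the grasp point (between the pads) lies 2 mm behind it; z points along the fingers, y is the line along which they close (so a half turn about z gives the same grasp; the last joint's range is limited). The gripper opens to 85 mm and grips with 20 to 120 N. Pads are 22 mm wide; open, the fingers measure 114 mm over their backs; the gripper's body (76 mm by 85 mm) begins 54 mm behind the grasp point. The pads swing forward as they close: fully open they stand 13 mm farther back than shut.
Start: joints at [-1.222, 0.417, -0.01, 1.614, 0.005, 1.111, -0.053], TCP at [238.068, 577.864, 248.26] pointing down, gripper open.
Joint ranges: [-2.81, 2.81], [-0.39, 2.02], [-1.27, 1.25], [0.06, 2.57], [-1.19, 4.33], [0.19, 2], [-2.82, 2.82]. Speed limits (rad/s): [1.89, 1.89, 2.39, 2.39, 3.01, 3.01, 3.01].

INTERFACE

Orientations are given as a unit quaternion [x, y, z, w].
In Python, from bench import get_state, grab_frame, get_calibration, sign_off gives the robot as it stands. The module is installed in compiled form; this text tells all that it offers.
- The arm moves only by the tool drive_tool, never from a script. Its argument "commands" is one flat list of numbers, 7 for each row, row after row: the shift along the tool's x, y, z in mm, then the turn, a rotation vector about the tool's x, y, z in rad, then the opening, from 0 (shut) to 1 (fully open). A call has 1 to 5 rows; each row shifts and turns the commanded pose from where the row before left it, along the tool's axes as they then stand; what a row does not reach is not made up. A row lasts 1/12 s, in which the tool goes at most 41.7 mm and 7.16 degrees, less where a joint would pass 70% of its speed; a pose out of reach is approached as far as the arm can. A call with a gripper value outside its range is refused whole. The fingers move at their own pace and stop on an object; the grip force is fixed at half the most. Time passes only in rows, so rows that do not move let the fingers close. It gives the time, the measured TCP pose, the force, the opening and the grip force at its end, in the units of the state.
- get_state(): the state, without advancing time (a new reading comes with each control period).
- grab_frame(name): name is "scene" or "top" or "wrist"; returns the picture (420x560x3 uint8, red, green, blue); there is no depth.
- get_calibration(name): a dict with "fx", "fy", "cx", "cy" (pixels), "distortion" ([k1, k2, p1, p2, k3] as OpenCV has them; the pictures are not rectified), "world_from_camera" (4x4, takes a point from camera to world coordinates). Camera axes: x right, y down, z forward; pixel columns grow to the right and rows downward; lengths in mm; the calibration is good to about 2 mm. A picture is of the moment at which its call begins: read the wrist's pose just before it. get_calibration takes no time and is no camera call; for the wrist camera it gives the pose at the moment of the call.
- sign_off(): hands the job in; it is judged then, once.
The state is a dict: "clock": time; "joint_positions": joint angles; "joint_vel": joint speeds; "joint_efforts": joint torques, N m; "eef_pos": TCP position; "eef_rot": TCP orientation; "wrist_force": force on the tool from outside, world axes, zero at the start; "ft_torque": the same for the moment, N m; "grip_width": finger opening in mm; "finger_force": force on a finger pad.
Only numpy, scipy, OpenCV 4.12 (cv2) and the standard library are available. Lean on these libraries where they do the work, as an engineer would, in place of code of your own. Each camera call takes 0.05 s, during which the arm holds its last target. There are 200 camera calls.

## Working session

There is one attempt and no reset: what is moved stays moved. The work goes in short steps, Python scripts to look and compute and a tool call to move; the robot and the scene stay as the last step left them, time stands still between calls to the robot, and variables do not carry over. Pictures are saved under pics/ and viewed, at most 14 in all, crops included, and the job is handed in when it is done.

Besides the shell and the picture viewer there is one more tool, called after "Call:" in YAML: its name, and indented under it one key for each argument. drive_tool: Moves the arm, as the interface text tells. Its arguments: {"type":"object","properties":{"commands":{"type":"array","items":{"type":"number"}}},"required":["commands"]}

```bash
mkdir -p pics; python3 - <<'E'
from bench import *
import cv2,numpy as np
s=get_state();print(s)
for n in("top","scene"):
    f=grab_frame(n);cv2.imwrite(f"pics/{n}0.png",f[:,:,::-1]);c=get_calibration(n);print(n,c)
E
```

```text
{'clock': 0.0, 'joint_positions': array([-1.22148656,  0.41799731, -0.01028373,  1.61419184,  0.00470293,
        1.11070825, -0.05302218]), 'joint_vel': array([ 3.58959556e-04, -6.16165182e-04, -9.10499054e-05,  1.04226308e-03,
        1.03205301e-03, -1.14111578e-03, -1.31454798e-03]), 'joint_efforts': array([ 1.60137802e-04, -8.64453936e+01,  6.78572562e-01, -4.34894264e+01,
        1.90748088e-02,  7.56936148e-03,  4.72981253e-05]), 'eef_pos': array([237.97658168, 577.55314899, 247.63836554]), 'eef_rot': array([ 1.94178486e-01,  9.80966006e-01, -6.36526160e-04, -7.26767456e-05]), 'wrist_force': array([-0.30337871, -0.7087544 , -0.52172062]), 'ft_torque': array([0.02407615, 0.00680074, 0.05250627]), 'finger_force': 0.0, 'grip_width': 85.39454464260122}
top {'fx': 486.68955604826755, 'fy': 486.68955604826755, 'cx': 269.5818635625553, 'cy': 212.36714033580105, 'distortion': array([-0.12913357,  0.        ,  0.        ,  0.        ,  0.        ]), 'world_from_camera': array([[-1.11208647e-02, -9.98372361e-01,  5.59370689e-02,
         3.87549796e+02],
       [-9.99919573e-01,  1.07621556e-02, -6.70989036e-03,
         5.14958512e+00],
       [ 6.09696564e-03, -5.60071899e-02, -9.98411750e-01,
         1.23581274e+03],
       [ 0.00000000e+00,  0.00000000e+00,  0.00000000e+00,
         1.00000000e+00]])}
scene {'fx': 404.7188743582841, 'fy': 404.7188743582841, 'cx': 275.60815417584087, 'cy': 208.5162918133298, 'distortion': array([-0.09887949,  0.        ,  0.        ,  0.        ,  0.        ]), 'world_from_camera': array([[ 1.29379205e-01,  6.48803235e-01, -7.49876913e-01,
         1.21221235e+03],
       [ 9.91339227e-01, -6.74496756e-02,  1.12681311e-01,
        -1.31163174e+02],
       [ 2.25290447e-02, -7.57961018e-01, -6.51910683e-01,
         7.06213155e+02],
       [ 0.00000000e+00,  0.00000000e+00,  0.00000000e+00,
         1.00000000e+00]])}
```

View pics/top0.png

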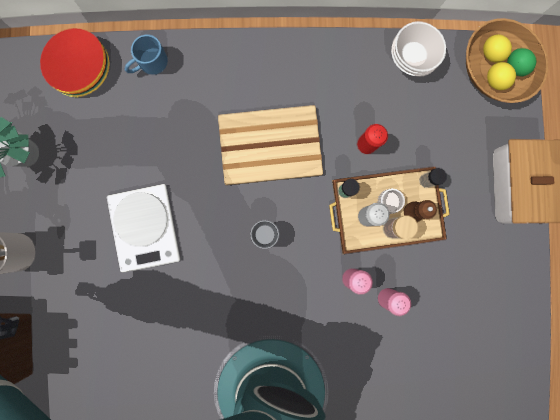

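View pics/scene0.png

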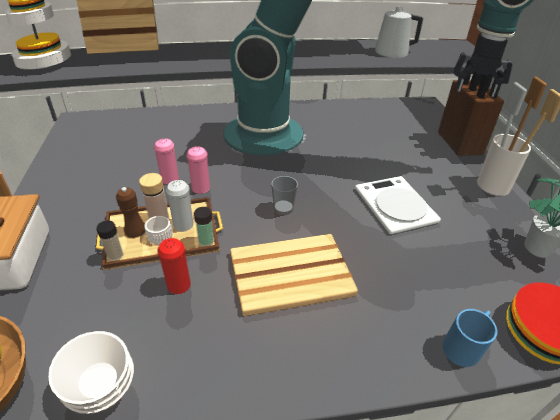

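Top view: the tray is at about (390,210), with its long side along world y. Shaker top is at (377,213), jar lid (406,228), mill head (428,209), ramekin (392,200) and spice bottles (350,187) and (437,177). The board is at (271,145), the scale platform at (140,219) and the tumbler at (265,234).
Look-alikes are the pink shakers (360,281) and (398,302), the red shaker (374,137) and the white bowls (418,50). I'm choosing the grey steel shaker and the small ramekin, both on the tray, and will check them in a close crop.

```bash
cat > h.py <<'E'
import cv2,numpy as np
from bench import *
def ray(px,c):
    K=np.array([[c['fx'],0,c['cx']],[0,c['fy'],c['cy']],[0,0,1]])
    p=cv2.undistortPoints(np.array(px,float).reshape(-1,1,2),K,np.array(c['distortion']))[:,0]
    T=np.array(c['world_from_camera']);return T[:3,3],np.c_[p,np.ones(len(p))]@T[:3,:3].T
def plane(px,z,c):
    o,d=ray(px,c);return (o+d*((z-o[2])/d[:,2])[:,None])[:,:2]
def proj(P,c):
    K=np.array([[c['fx'],0,c['cx']],[0,c['fy'],c['cy']],[0,0,1]])
    T=np.linalg.inv(c['world_from_camera'])
    return cv2.projectPoints(np.array(P,float).reshape(-1,1,3),cv2.Rodrigues(T[:3,:3])[0],T[:3,3],K,np.array(c['distortion']))[0][:,0]
E
python3 - <<'E'
from h import *
f=cv2.imread('pics/top0.png');c=get_calibration('top')
hsv=cv2.cvtColor(f,cv2.COLOR_BGR2HSV)
def rect(m,z,n):
    cs=cv2.findContours(m,cv2.RETR_EXTERNAL,cv2.CHAIN_APPROX_NONE)[0];k=max(cs,key=cv2.contourArea)
    w=plane(k[:,0],z,c).astype(np.float32);r=cv2.minAreaRect(w);print(n,r)
def win(m,x0,y0,x1,y1):
    o=np.zeros_like(m);o[y0:y1,x0:x1]=m[y0:y1,x0:x1];return o
wood=cv2.inRange(hsv,(5,60,60),(30,255,255))
rect(win(wood,205,95,335,195),22,'board')
rect(win(cv2.morphologyEx(cv2.inRange(hsv,(0,70,20),(30,255,255)),cv2.MORPH_CLOSE,np.ones((5,5))),325,160,455,260),18,'tray+handles')
rect(win(cv2.inRange(hsv,(0,0,150),(180,60,255)),95,175,190,280),20,'scale')
crop=lambda x0,y0,x1,y1,s:cv2.resize(f[y0:y1,x0:x1],None,fx=s,fy=s,interpolation=cv2.INTER_CUBIC)
cv2.imwrite('pics/c1.png',crop(325,160,455,260,6))
cv2.imwrite('pics/c2.png',crop(100,180,190,275,6))
E
```

```text
board ((627.7175903320312, -5.87359619140625), (181.93202209472656, 251.56814575195312), 5.344621181488037)
tray+handles ((460.390625, -307.0356750488281), (188.94801330566406, 305.5054626464844), 7.016454219818115)
scale ((420.1274108886719, 317.94659423828125), (199.6915283203125, 155.1827392578125), 10.89757251739502)
```

View pics/c1.png

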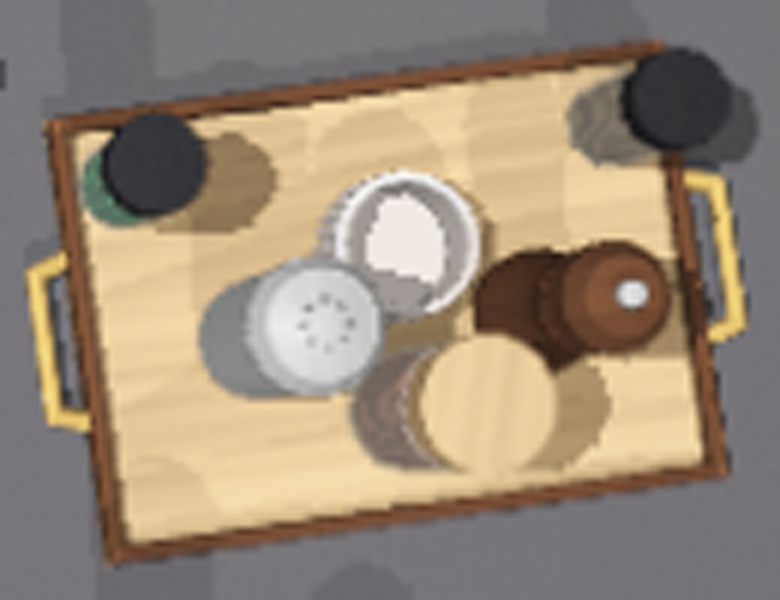

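View pics/c2.png

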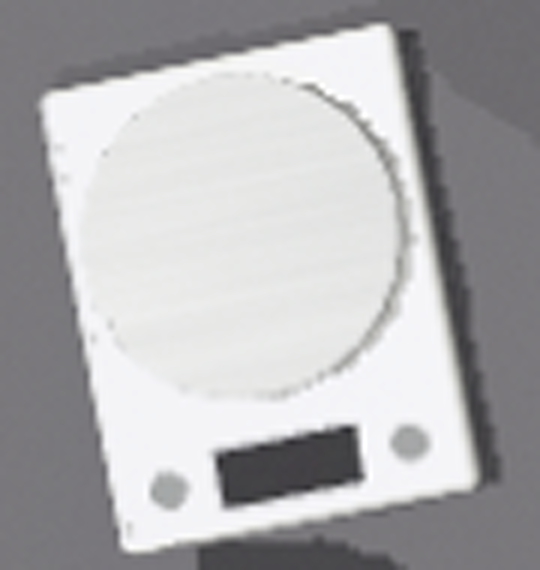

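Close crop: shaker cap centre is at crop (316,327), with perforations at (325,323), so it is the grey steel one. Jar lid centre is (487,404), mill head about (615,297) with its nut at (632,293), and ramekin rim centre (407,243). The platform centre is at c2 (242,235). I'm converting these to world and comparing them with the described layout.

```bash
python3 - <<'E'
from h import *
c=get_calibration('top')
u=lambda p,o:[(p[0]+.5)/6-.5+o[0],(p[1]+.5)/6-.5+o[1]]
T=(325,160)
# tray outer corners, rim top
cr=plane([u(p,T) for p in[(50,122),(655,42),(727,472),(112,560)]],18,c);print('corners',cr.round(1),cr.mean(0))
t=cr.mean(0);v=(cr[0]-cr[1])+(cr[3]-cr[2]);psi=np.arctan2(-v[0],v[1]);print('psi',np.degrees(psi))
R=np.array([[np.cos(psi),-np.sin(psi)],[np.sin(psi),np.cos(psi)]])
for n,p,z in[('shakercap',(316,327),119),('shakerhole',(325,323),138),('jar',(487,404),132),('millnut',(632,293),139),('millhead',(615,297),118),('ram',(407,243),50),('spL',(155,165),102),('spR',(678,100),102)]:
    w=plane([u(p,T)],z,c)[0];print(n,w.round(1),'tray',((w-t)@R).round(1))
print('plat',plane([u((242,235),(100,180))],28,c))
print('tumbler',plane([(265,234)],85,c),'red',plane([(376,132)],130,c))
E
```

```text
corners [[ 536.1 -163.8]
 [ 568.9 -425.8]
 [ 384.8 -451.5]
 [ 352.  -186.5]] [ 460.47066293 -306.91224413]
psi 7.105852977247398
shakercap [ 443.5 -251.6] tray [-10.1  56.9]
shakerhole [ 444.  -250.8] tray [-9.4 57.7]
jar [ 412.6 -314.5] tray [-48.5  -1.6]
millnut [ 454.1 -370.4] tray [-14.2 -62.3]
millhead [ 453.9 -370.7] tray [-14.4 -62.5]
ram [ 481.1 -306.4] tray [20.5 -2. ]
spL [ 508.6 -193.2] tray [ 61.8 106.9]
spR [ 533.1 -404.6] tray [  60.  -105.9]
plat [[442.71598441 321.77035954]]
tumbler [[400.94772056   8.81107047]] red [[ 633.84010662 -251.59621156]]
```

```bash
cat > plan.py <<'E'
# usage: plan.py grip  x,y,z,yaw_deg[,maxstep] ...   -> rows of the move tool
import sys
from h import *
from scipy.spatial.transform import Rotation as Ro
def target(yaw):  # closing axis at yaw, tool z down
    a=np.radians(yaw);y=np.array([np.cos(a),np.sin(a),0]);z=np.array([0,0,-1.]);return Ro.from_matrix(np.c_[np.cross(y,z),y,z])
s=get_state();p=np.array(s['eef_pos']);r=Ro.from_quat(s['eef_rot']);g=float(sys.argv[1]);rows=[]
yaw0=np.degrees(np.arctan2(*r.as_matrix()[[1,0],1]));print('at',p.round(1),'yaw',yaw0.round(1),'F',np.round(s['wrist_force'],1),'w',round(s['grip_width'],1),'t',round(s['clock'],1),'j7',s['joint_positions'][6].round(2))
for a in sys.argv[2:]:
    v=[float(q) for q in a.split(',')];st=v[4] if len(v)>4 else 40
    rv=(r.inv()*target(v[3])).as_rotvec();d=np.array(v[:3])-p
    n=max(1,int(np.ceil(max(np.linalg.norm(d)/st,np.degrees(np.linalg.norm(rv))/6.9))))
    for i in range(n):
        t=np.round(r.inv().apply((np.array(v[:3])-p)/(n-i)),1);w=np.round((r.inv()*target(v[3])).as_rotvec()/(n-i),3)
        rows.append([*t,*w,g]);p=p+r.apply(t);r=r*Ro.from_rotvec(w)
for i in range(0,len(rows),5):print([float(q)+0. for x in rows[i:i+5] for q in x])
E
python3 plan.py 1 420,250,330,30 400,-230,370,7 
python3 -c "
from h import *
s=get_state();from scipy.spatial.transform import Rotation as Ro
T=np.array(get_calibration('wrist')['world_from_camera']);r=Ro.from_quat(s['eef_rot']);print(r.inv().apply(T[:3,3]-s['eef_pos']));print(r.inv().as_matrix()@T[:3,:3],get_calibration('wrist')['fx'])"
```

```text
at [238.  577.6 247.7] yaw 67.6 F [ 1.3 -0.1 -0.2] w 85.3 t 0.1 j7 -0.05
[-29.3, -23.4, -8.2, 0.0, 0.0, 0.066, 1.0, -30.8, -21.4, -8.2, 0.0, 0.0, 0.066, 1.0, -32.1, -19.3, -8.2, 0.0, 0.0, 0.066, 1.0, -33.3, -17.1, -8.2, 0.0, 0.0, 0.065, 1.0, -34.4, -14.9, -8.2, 0.0, 0.0, 0.066, 1.0]
[-35.3, -12.7, -8.2, 0.0, 0.0, 0.065, 1.0, -36.0, -10.3, -8.2, 0.0, 0.0, 0.066, 1.0, -36.7, -7.9, -8.2, 0.0, 0.0, 0.065, 1.0, -37.1, -5.6, -8.2, 0.0, 0.0, 0.066, 1.0, -37.3, -3.0, -8.2, -0.001, 0.001, 0.065, 1.0]
[-31.2, -19.8, -3.1, 0.0, 0.0, 0.031, 1.0, -31.8, -18.8, -3.1, 0.0, 0.0, 0.031, 1.0, -32.4, -17.8, -3.1, 0.0, 0.0, 0.031, 1.0, -32.9, -16.8, -3.1, 0.0, 0.0, 0.031, 1.0, -33.4, -15.8, -3.1, 0.0, 0.0, 0.031, 1.0]
[-33.9, -14.8, -3.1, 0.0, 0.0, 0.031, 1.0, -34.3, -13.7, -3.1, 0.0, 0.0, 0.031, 1.0, -34.7, -12.6, -3.1, 0.0, 0.0, 0.031, 1.0, -35.1, -11.6, -3.1, 0.0, 0.0, 0.031, 1.0, -35.5, -10.5, -3.1, 0.0, 0.0, 0.031, 1.0]
[-35.8, -9.3, -3.1, 0.0, 0.0, 0.031, 1.0, -36.0, -8.3, -3.0, 0.0, 0.0, 0.03, 1.0, -36.3, -7.1, -3.1, 0.0, 0.0, 0.031, 1.0]
[  76.90891388    0.23935539 -125.17823053]
[[-5.18287933e-04 -9.52327393e-01 -3.05077479e-01]
 [ 9.99999412e-01 -7.84295938e-04  7.49379729e-04]
 [-9.52925871e-04 -3.05076911e-01  9.52327239e-01]] 292.7045941076272
```

```bash
sed -i "s/np.linalg.norm(rv))\/6.9/np.linalg.norm(rv))\/6.6/; s|/(n-i)),1);w=|/(n-i)),0 if n-i>1 else 1);w=|; s|/(n-i),3)|/(n-i),2 if n-i>1 else 3)|; s|float(q)+0. for|float(q)+0. if q%1 else int(q) for|" plan.py
python3 plan.py 1 420,250,300,37 445,-255,310,7
```

```text
at [238.  577.6 247.7] yaw 67.6 F [ 1.3 -0.1 -0.2] w 85.3 t 0.1 j7 -0.05
[-29, -23, -5, 0, 0, 0.05, 1, -30, -22, -5, 0, 0, 0.05, 1, -32, -20, -5, 0, 0, 0.05, 1, -33, -19, -5, 0, 0, 0.05, 1, -33, -17, -5, 0, 0, 0.06, 1]
[-34, -15, -5, 0, 0, 0.05, 1, -35, -13, -5, 0, 0, 0.06, 1, -36, -11, -6, 0, 0, 0.05, 1, -36, -10, -5, 0, 0, 0.06, 1, -37.5, -7.3, -6, -0.001, 0.001, 0.054, 1]
[-32, -22, -1, 0, 0, 0.04, 1, -33, -21, -1, 0, 0, 0.04, 1, -34, -19, -1, 0, 0, 0.04, 1, -35, -18, -1, 0, 0, 0.04, 1, -35, -16, -1, 0, 0, 0.04, 1]
[-36, -15, -1, 0, 0, 0.04, 1, -36, -14, -1, 0, 0, 0.04, 1, -37, -12, -1, 0, 0, 0.04, 1, -37, -11, 0, 0, 0, 0.04, 1, -38, -9, -1, 0, 0, 0.04, 1]
[-38, -7, 0, 0, 0, 0.04, 1, -39, -6, -1, 0, 0, 0.04, 1, -38.3, -4.5, -0.2, 0, 0, 0.044, 1]
```

Call:
drive_tool:
  commands: [-29, -23, -5, 0, 0, 0.05, 1, -30, -22, -5, 0, 0, 0.05, 1, -32, -20, -5, 0, 0, 0.05, 1, -33, -19, -5, 0, 0, 0.05, 1, -33, -17, -5, 0, 0, 0.06, 1]

```text
clock: 0.52
eef_pos: [329.6, 412.4, 273.2]
eef_rot: [0.321, 0.947, -0.0, -0.0]
wrist_force: [1.3, 0.2, 0.8]
grip_width: 85.1
finger_force: 0.0
```

Call:
drive_tool:
  commands: [-34, -15, -5, 0, 0, 0.05, 1, -35, -13, -5, 0, 0, 0.06, 1, -36, -11, -6, 0, 0, 0.05, 1, -36, -10, -5, 0, 0, 0.06, 1, -37, -7, -6, 0, 0, 0.05, 1]

```text
clock: 0.93
eef_pos: [420.2, 248.9, 300.4]
eef_rot: [0.446, 0.895, -0.0, -0.0]
wrist_force: [1.7, -0.0, 0.4]
grip_width: 85.3
finger_force: 0.0
```

Call:
drive_tool:
  commands: [-32, -22, -1, 0, 0, 0.04, 1, -33, -21, -1, 0, 0, 0.04, 1, -34, -19, -1, 0, 0, 0.04, 1, -35, -18, -1, 0, 0, 0.04, 1, -35, -16, -1, 0, 0, 0.04, 1]

```text
clock: 1.35
eef_pos: [429.9, 54.3, 305.3]
eef_rot: [0.532, 0.847, 0.0, -0.0]
wrist_force: [1.5, 0.1, -0.0]
grip_width: 85.5
finger_force: 0.0
```

Call:
drive_tool:
  commands: [-36, -15, -1, 0, 0, 0.04, 1, -36, -14, -1, 0, 0, 0.04, 1, -37, -12, -1, 0, 0, 0.04, 1, -37, -11, 0, 0, 0, 0.04, 1, -38, -9, -1, 0, 0, 0.04, 1]

```text
clock: 1.77
eef_pos: [439.5, -139.4, 309.4]
eef_rot: [0.614, 0.789, 0.0, 0.0]
wrist_force: [1.4, -0.0, 0.0]
grip_width: 85.6
finger_force: 0.0
```

Call:
drive_tool:
  commands: [-38, -7, 0, 0, 0, 0.04, 1, -39, -6, -1, 0, 0, 0.04, 1, -38, -4, 0, 0, 0, 0.04, 1, 0, 0, 0, 0, 0, 0, 1]

```text
clock: 2.1
eef_pos: [446.1, -260.1, 310.4]
eef_rot: [0.663, 0.748, -0.001, 0.001]
wrist_force: [-1.1, 0.1, -0.9]
grip_width: 85.8
finger_force: 0.0
```

```bash
python3 - <<'E'
from h import *
s=get_state();print(s['eef_pos'],s['eef_rot'],s['clock'])
c=get_calibration('wrist');f=grab_frame('wrist');cv2.imwrite('pics/w1.png',f[:,:,::-1])
cv2.imwrite('pics/w1b.png',cv2.resize(f[:,:,::-1],(800,600),interpolation=cv2.INTER_CUBIC))
import pickle;pickle.dump(c,open('w1.pkl','wb'))
E
```

```text
[ 446.12030627 -260.1279947   310.41401105] [ 0.66322825  0.7484156  -0.00129749  0.00083814] 2.1
```

View pics/w1b.png

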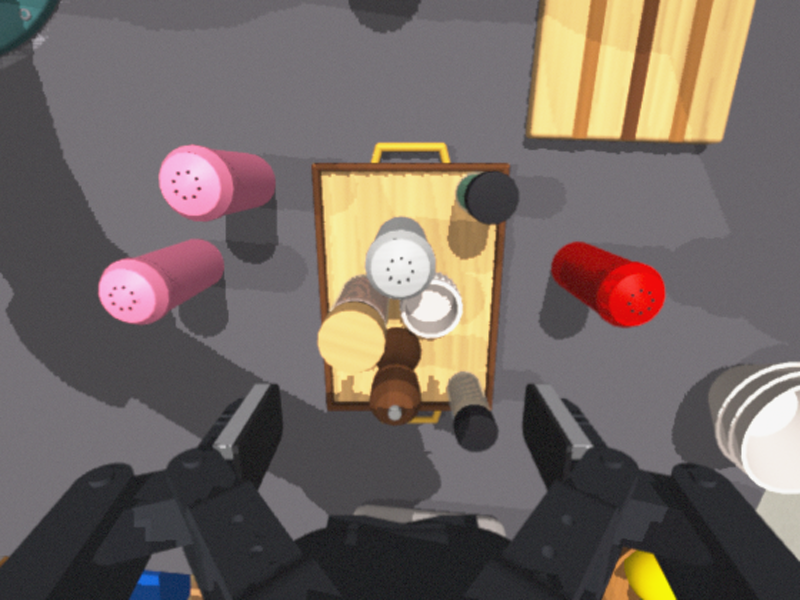

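The wrist view shows the shaker's holes at (401,270), jar lid centre (352,337), mill nut (394,412), ramekin rim centre (431,306), and the tray corners. The red and pink shakers stand clear outside the tray. Next: world positions from this view.

```bash
python3 - <<'E'
from h import *
import pickle
c=pickle.load(open('w1.pkl','rb'))
u=lambda p:[(p[0]+.5)*.7-.5,(p[1]+.5)*.7-.5]
cr=plane([u(p) for p in[(313,164),(510,164),(494,408),(328,410)]],18,c);t=cr.mean(0);print(cr.round(1),t)
v=(cr[0]-cr[3])+(cr[1]-cr[2]);psi=np.arctan2(-v[0],v[1]);print(np.degrees(psi))
R=np.array([[np.cos(psi),-np.sin(psi)],[np.sin(psi),np.cos(psi)]])
for n,p,z in[('shakerhole',(401,270),138),('cap',(401,264.5),121),('jar',(352,337),132),('millnut',(394,412),140),('ram',(431,306),50),('spL',(489,197),102)]:
    w=plane([u(p)],z,c)[0];print(n,w.round(1),'tray',((w-t)@R).round(1))
E
```

```text
[[ 353.2 -185.8]
 [ 538.3 -163.5]
 [ 572.4 -424.5]
 [ 384.8 -449.9]] [ 462.18675597 -305.92606848]
7.137947294795867
shakerhole [ 445.3 -250.2] tray [-9.9 57.4]
cap [ 445.2 -249.9] tray [-9.9 57.7]
jar [ 413.8 -309.3] tray [-48.5   2.6]
millnut [ 453.6 -367. ] tray [-16.1 -59.6]
ram [ 480.4 -302.3] tray [18.6  1.4]
spL [ 506.8 -193. ] tray [ 58.3 106.5]
```

```bash
python3 plan.py 1 455,-368,200,37 455,-368,106,37,25
```

```text
at [ 446.5 -257.1  310. ] yaw 7.1 F [-0.3  0.2 -0.2] w 85.6 t 2.1 j7 0.74
[-22, -1, 22, 0, 0, -0.1, 1, -22, -3, 22, 0, 0, -0.11, 1, -22, -6, 22, 0, 0, -0.1, 1, -21, -8, 22, 0, 0, -0.11, 1, -19.3, -9.5, 22.2, -0.002, 0.001, -0.102, 1]
[0, 0, 23, 0, 0, 0, 1, 0, 0, 24, 0, 0, 0, 1, 0, 0, 23, 0, 0, 0, 1, -0.1, 0, 24, 0, 0, 0, 1]
```

Call:
drive_tool:
  commands: [-22, -1, 22, 0, 0, -0.1, 1, -22, -3, 22, 0, 0, -0.11, 1, -22, -6, 22, 0, 0, -0.1, 1, -21, -8, 22, 0, 0, -0.11, 1, -19.3, -9.5, 22.2, 0, 0, -0.1, 1]

```text
clock: 2.57
eef_pos: [457.0, -364.4, 198.7]
eef_rot: [0.441, 0.897, 0.0, -0.0]
wrist_force: [-0.4, -0.4, 1.3]
grip_width: 85.8
finger_force: 0.0
```

Call:
drive_tool:
  commands: [0, 0, 15, 0, 0, 0, 1, 0, 0, 0, 0, 0, 0, 1, 0, 0, 0, 0, 0, 0, 1]

```text
clock: 2.82
eef_pos: [456.7, -363.4, 184.8]
eef_rot: [0.444, 0.896, 0.0, -0.001]
wrist_force: [0.1, -0.4, 0.9]
grip_width: 85.4
finger_force: 0.0
```

```bash
python3 plan.py 1 455,-368,106,37,25; python3 - <<'E'
from h import *
c=get_calibration('wrist');f=grab_frame('wrist')[:,:,::-1].copy()
for P in[(455,-368,141),(414.5,-312,132),(443.5,-250,138),(482,-304,50)]:
    q=proj([P],c)[0];cv2.drawMarker(f,tuple(int(round(x)) for x in q),(255,0,255),0,8,1);print(q)
cv2.imwrite('pics/w2.png',cv2.resize(f,(800,600)))
E
```

```text
at [ 456.7 -363.4  184.8] yaw 37.2 F [ 0.1 -0.4  0.9] w 85.4 t 2.8 j7 1.56
[-1, -1, 20, 0, 0, 0, 1, -1, -1, 20, 0, 0, 0, 1, 0, -1, 19, 0, 0, 0, 1, -0.8, -1.1, 19.8, 0, -0.002, 0.004, 1]
[273.28445634 253.16628139]
[275.40397033 139.96742924]
[387.05486788  80.03000573]
[342.96790087 174.02090248]
```

View pics/w2.png

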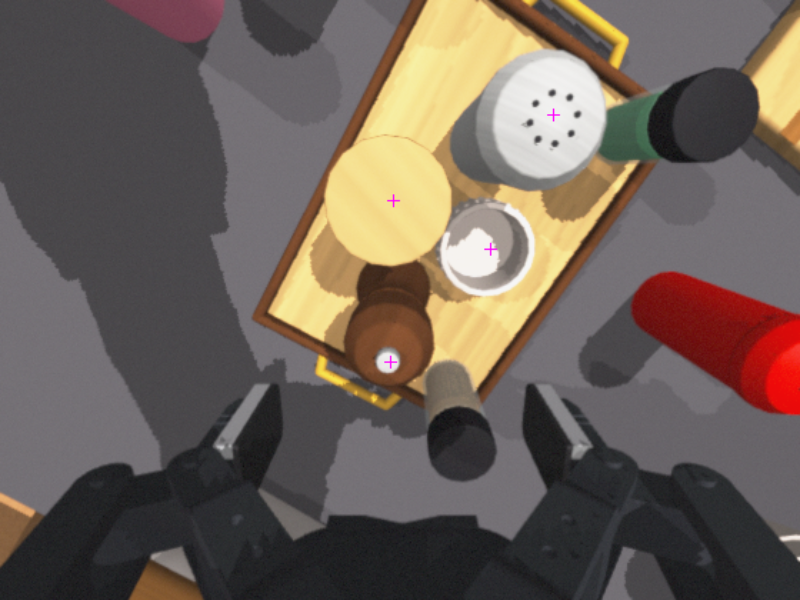

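The marks sit on the objects to within about 2 mm. Nut is seen at (387,362), jar lid (388,199), shaker (554,118) and ramekin (488,248). Refined positions: mill (454.3,-368.6), jar (413,-313), shaker (444.5,-251), ramekin (481.5,-304.5).

Call:
drive_tool:
  commands: [-2, -2, 20, 0, 0, 0, 1, -2, -2, 20, 0, 0, 0, 1, 0, -1, 20, 0, 0, 0, 1, 0, 0, 19, 0, 0, 0, 1, 0, 0, 0, 0, 0, 0, 1]

```text
clock: 3.28
eef_pos: [455.2, -368.7, 104.6]
eef_rot: [0.444, 0.896, 0.0, -0.001]
wrist_force: [-1.3, 1.1, -0.2]
grip_width: 85.2
finger_force: 0.0
```

```bash
python3 plan.py 1 454.3,-368.6,106,37,25
```

```text
at [ 455.2 -368.7  104.6] yaw 37.3 F [-1.3  1.1 -0.2] w 85.2 t 3.3 j7 1.63
[0.6, -0.6, -1.4, 0, -0.002, 0.005, 1]
```

Call:
drive_tool:
  commands: [0.6, -0.6, -1, 0, 0, 0, 1, 0, 0, 0, 0, 0, 0, 0.5, 0, 0, 0, 0, 0, 0, 0.4, 0, 0, 0, 0, 0, 0, 0, 0, 0, 0, 0, 0, 0, 0]

```text
clock: 3.7
eef_pos: [455.0, -370.9, 108.5]
eef_rot: [0.444, 0.896, -0.0, 0.001]
wrist_force: [-1.0, 1.4, 11.8]
grip_width: 43.3
finger_force: 59.1
```

Call:
drive_tool:
  commands: [0, 0, 0, 0, 0, 0, 0, 0, 0, 0, 0, 0, 0, 0, 0, 0, 0, 0, 0, 0, 0, 0, 0, 0, 0, 0, 0, 0, 0, 0, 0, 0, 0, 0, 0]

```text
clock: 4.12
eef_pos: [455.0, -371.0, 108.5]
eef_rot: [0.444, 0.896, -0.0, 0.001]
wrist_force: [-1.6, 0.7, 12.6]
grip_width: 43.2
finger_force: 60.0
```

Call:
drive_tool:
  commands: [0, 0, -8, 0, 0, 0, 0, 0, 0, -15, 0, 0, 0, 0, 0, 0, -25, 0, 0, 0, 0, 0, 0, -35, 0, 0, 0, 0, 0, 0, -35, 0, 0, 0, 0]

```text
clock: 4.53
eef_pos: [453.7, -370.2, 226.6]
eef_rot: [0.445, 0.896, -0.0, -0.001]
wrist_force: [0.1, -0.4, -1.1]
grip_width: 43.3
finger_force: 61.5
```

Call:
drive_tool:
  commands: [0, 0, -35, 0, 0, 0, 0, 0, 0, -20, 0, 0, 0, 0, 0, 0, 0, 0, 0, 0, 0]

```text
clock: 4.78
eef_pos: [455.2, -371.6, 285.2]
eef_rot: [0.444, 0.896, -0.0, 0.003]
wrist_force: [0.6, -0.3, -2.7]
grip_width: 43.1
finger_force: 61.6
```

```bash
python3 plan.py 0 635,-86,270,5 635,-86,140,5,30
```

```text
at [ 455.2 -371.6  285.2] yaw 37.2 F [ 0.6 -0.3 -2.7] w 43.1 t 4.8 j7 1.51
[13, 35, 2, 0, 0, 0.06, 0, 15, 34, 2, 0, 0, 0.06, 0, 17, 33, 2, 0, 0, 0.06, 0, 19, 32, 2, 0, 0, 0.06, 0, 21, 31, 1, 0, 0, 0.06, 0]
[23, 30, 2, 0, 0, 0.07, 0, 25, 28, 1, 0, 0, 0.06, 0, 27, 26, 2, 0, 0, 0.07, 0, 29.3, 24.8, 1.3, 0.005, 0.004, 0.062, 0, 0, 0, 26, 0, 0, 0, 0]
[0, 0, 26, 0, 0, 0, 0, 0, 0, 26, 0, 0, 0, 0, 0, 0, 26, 0, 0, 0, 0, 0, -0.1, 26, 0, 0, 0, 0]
```

Call:
drive_tool:
  commands: [13, 35, 2, 0, 0, 0.06, 0, 15, 34, 2, 0, 0, 0.06, 0, 17, 33, 2, 0, 0, 0.06, 0, 19, 32, 2, 0, 0, 0.06, 0, 21, 31, 1, 0, 0, 0.06, 0]

```text
clock: 5.2
eef_pos: [554.3, -211.3, 270.7]
eef_rot: [0.575, 0.818, -0.0, -0.0]
wrist_force: [0.8, -0.7, -2.1]
grip_width: 43.3
finger_force: 61.7
```

Call:
drive_tool:
  commands: [23, 30, 2, 0, 0, 0.07, 0, 25, 28, 1, 0, 0, 0.06, 0, 27, 26, 2, 0, 0, 0.07, 0, 29, 25, 1, 0, 0, 0.06, 0, 0, 0, 20, 0, 0, 0, 0]

```text
clock: 5.62
eef_pos: [638.5, -76.8, 246.3]
eef_rot: [0.673, 0.74, 0.002, 0.001]
wrist_force: [1.4, 1.3, -2.1]
grip_width: 43.0
finger_force: 61.8
```

Call:
drive_tool:
  commands: [0, 0, 26, 0, 0, 0, 0, 0, 0, 26, 0, 0, 0, 0, 0, 0, 26, 0, 0, 0, 0, 0, 0, 20, 0, 0, 0, 0, 0, 0, 0, 0, 0, 0, 0]

```text
clock: 6.03
eef_pos: [632.0, -84.5, 142.9]
eef_rot: [0.675, 0.738, -0.002, -0.002]
wrist_force: [-0.6, 0.6, -1.8]
grip_width: 43.7
finger_force: 61.8
```

```bash
python3 plan.py 0 635,-86,123.5,5,8
```

```text
at [632.  -84.5 142.9] yaw 5.2 F [-0.6  0.6 -1.8] w 43.7 t 6.0 j7 0.52
[-1, 1, 6, 0, 0, 0, 0, 0, 1, 7, 0, 0, 0, 0, -0.8, 1, 6.4, -0.006, -0.001, 0.003, 0]
```

Call:
drive_tool:
  commands: [0, 0, 6, 0, 0, 0, 0, 0, 0, 6, 0, 0, 0, 0, 0, 0, 4, 0, 0, 0, 0, 0, 0, 0, 0, 0, 0, 0, 0, 0, 0, 0, 0, 0, 0]

```text
clock: 6.45
eef_pos: [634.5, -85.1, 131.6]
eef_rot: [0.675, 0.738, 0.0, 0.0]
wrist_force: [-0.2, 0.6, -1.7]
grip_width: 43.2
finger_force: 61.9
```

Call:
drive_tool:
  commands: [0, 0, 1, 0, 0, 0, 0, 0, 0, 1, 0, 0, 0, 0, 0, 0, 0, 0, 0, 0, 0]

```text
clock: 6.7
eef_pos: [634.3, -85.0, 129.2]
eef_rot: [0.675, 0.738, 0.0, 0.0]
wrist_force: [-0.8, -0.2, -3.2]
grip_width: 43.2
finger_force: 61.9
```

Call:
drive_tool:
  commands: [0, 0, 2, 0, 0, 0, 0, 0, 0, 2, 0, 0, 0, 0, 0, 0, 1, 0, 0, 0, 0, 0, 0, 0, 0, 0, 0, 0]

```text
clock: 7.03
eef_pos: [634.1, -85.0, 123.8]
eef_rot: [0.675, 0.738, -0.0, -0.0]
wrist_force: [0.1, 0.4, -2.5]
grip_width: 42.8
finger_force: 61.9
```

Call:
drive_tool:
  commands: [0, 0, 1, 0, 0, 0, 0, 0, 0, 1, 0, 0, 0, 0, 0, 0, 0, 0, 0, 0, 0]

```text
clock: 7.28
eef_pos: [634.4, -85.3, 122.7]
eef_rot: [0.675, 0.738, 0.0, 0.0]
wrist_force: [-2.6, 0.5, 6.3]
grip_width: 43.2
finger_force: 62.7
```

Contact came at the expected height. I'm releasing and then rising.

Call:
drive_tool:
  commands: [0, 0, 0, 0, 0, 0, 0.6, 0, 0, 0, 0, 0, 0, 0.8, 0, 0, 0, 0, 0, 0, 1, 0, 0, 0, 0, 0, 0, 1, 0, 0, 0, 0, 0, 0, 1]

```text
clock: 7.7
eef_pos: [634.3, -85.0, 122.1]
eef_rot: [0.675, 0.738, -0.0, 0.0]
wrist_force: [-0.2, 0.1, 0.2]
grip_width: 85.8
finger_force: 0.0
```

Call:
drive_tool:
  commands: [0, 0, -25, 0, 0, 0, 1, 0, 0, -35, 0, 0, 0, 1, 0, 0, -35, 0, 0, 0, 1, 0, 0, 0, 0, 0, 0, 1]

```text
clock: 8.03
eef_pos: [636.5, -86.1, 223.6]
eef_rot: [0.675, 0.738, 0.002, 0.003]
wrist_force: [0.8, -0.7, 0.7]
grip_width: 84.9
finger_force: 0.0
```

```bash
python3 plan.py 1 445,-251,210,-23 444.5,-251,107,-23,25
```

```text
at [636.5 -86.1 223.6] yaw 5.1 F [ 0.8 -0.7  0.7] w 84.9 t 8.0 j7 0.47
[-21, -29, 2, 0, 0, 0.07, 1, -23, -28, 2, 0, 0, 0.07, 1, -25, -26, 2, 0, 0, 0.07, 1, -27, -24, 2, 0, 0, 0.07, 1, -28, -23, 1, 0, 0, 0.07, 1]
[-30, -20, 2, 0, 0, 0.07, 1, -31.1, -18.8, 1.2, 0.008, -0.002, 0.071, 1, 0, 0, 21, 0, 0, 0, 1, 0, 0, 21, 0, 0, 0, 1, 0, 0, 20, 0, 0, 0, 1]
[0, 0, 21, 0, 0, 0, 1, -0.2, -0.4, 20, 0, 0, 0, 1]
```

Call:
drive_tool:
  commands: [-21, -29, 2, 0, 0, 0.07, 1, -23, -28, 2, 0, 0, 0.07, 1, -25, -26, 2, 0, 0, 0.07, 1, -27, -24, 2, 0, 0, 0.07, 1, -28, -23, 1, 0, 0, 0.07, 1]

```text
clock: 8.45
eef_pos: [496.2, -203.7, 208.0]
eef_rot: [0.794, 0.608, 0.0, 0.0]
wrist_force: [0.4, -2.0, -0.9]
grip_width: 85.3
finger_force: 0.0
```

Call:
drive_tool:
  commands: [-30, -20, 2, 0, 0, 0.07, 1, -31, -19, 1, 0, 0, 0.07, 1, 0, 0, 10, 0, 0, 0, 1, 0, 0, 0, 0, 0, 0, 1, 0, 0, 0, 0, 0, 0, 1]

```text
clock: 8.87
eef_pos: [442.7, -249.7, 195.1]
eef_rot: [0.833, 0.553, -0.0, -0.0]
wrist_force: [0.7, 0.8, 0.4]
grip_width: 85.3
finger_force: 0.0
```

```bash
python3 plan.py 1 444.5,-251,90,-23,30; python3 - <<'E'
from h import *
c=get_calibration('wrist');f=grab_frame('wrist')[:,:,::-1].copy()
for P in[(413,-313,132),(444.5,-251,138),(481.5,-304.5,50)]:
    q=proj([P],c)[0];cv2.drawMarker(f,tuple(int(round(x)) for x in q),(255,0,255),0,8,1);print(q)
cv2.imwrite('pics/w3.png',cv2.resize(f,(800,600)))
E
```

```text
at [ 442.7 -249.7  195.1] yaw -22.9 F [0.7 0.8 0.4] w 85.3 t 8.9 j7 0.39
[0, 1, 26, 0, 0, 0, 1, 0, 0, 26, 0, 0, 0, 1, 0, 1, 27, 0, 0, 0, 1, -0.5, 0.2, 26.1, 0, 0, 0.002, 1]
[276.17059714 323.59494294]
[282.64896202 243.5324056 ]
[337.33165271 240.45698704]
```

View pics/w3.png

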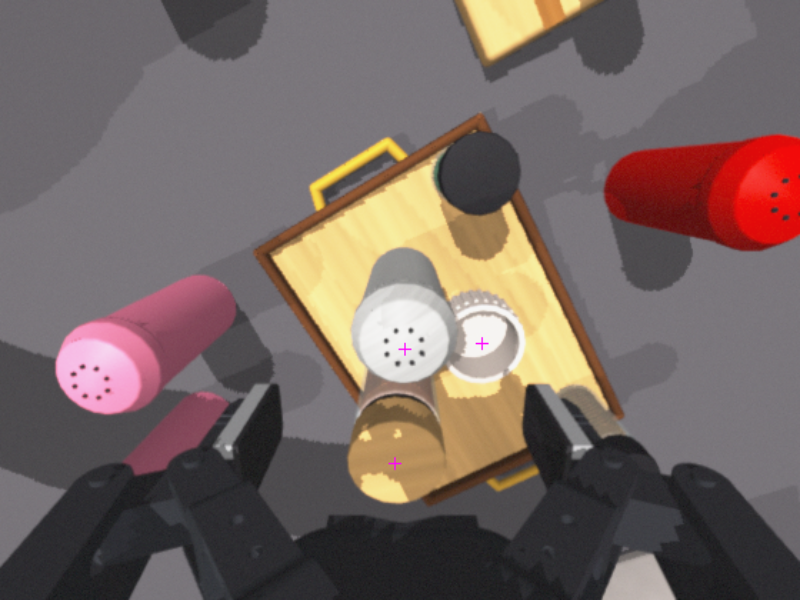

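The shaker's holes are at (404,347), on the mark. The jar reads about (396,454), 5 mm off here, so I'll check it again from directly above. Descending on the shaker.

Call:
drive_tool:
  commands: [0, 1, 26, 0, 0, 0, 1, 0, 1, 26, 0, 0, 0, 1, 0, 0, 27, 0, 0, 0, 1, -0.5, 0, 26, 0, 0, 0, 1, 0, 0, 0, 0, 0, 0, 1]

```text
clock: 9.33
eef_pos: [443.2, -249.6, 86.7]
eef_rot: [0.833, 0.553, -0.002, -0.002]
wrist_force: [-0.9, 1.2, -1.1]
grip_width: 85.4
finger_force: 0.0
```

Call:
drive_tool:
  commands: [0, 0, 0, 0, 0, 0, 0.7, 0, 0, 0, 0, 0, 0, 0.6, 0, 0, 0, 0, 0, 0, 0, 0, 0, 0, 0, 0, 0, 0, 0, 0, 0, 0, 0, 0, 0]

```text
clock: 9.75
eef_pos: [445.0, -251.4, 92.1]
eef_rot: [0.833, 0.553, 0.001, 0.001]
wrist_force: [-4.7, 1.8, 16.0]
grip_width: 51.3
finger_force: 55.9
```

Call:
drive_tool:
  commands: [0, 0, 0, 0, 0, 0, 0, 0, 0, 0, 0, 0, 0, 0, 0, 0, 0, 0, 0, 0, 0]

```text
clock: 10.0
eef_pos: [445.0, -251.4, 92.1]
eef_rot: [0.833, 0.553, 0.001, 0.001]
wrist_force: [-4.7, 2.7, 15.4]
grip_width: 51.5
finger_force: 56.0
```

Call:
drive_tool:
  commands: [0, 0, -8, 0, 0, 0, 0, 0, 0, -15, 0, 0, 0, 0, 0, 0, -25, 0, 0, 0, 0, 0, 0, -35, 0, 0, 0, 0, 0, 0, -35, 0, 0, 0, 0]

```text
clock: 10.42
eef_pos: [443.6, -251.1, 210.2]
eef_rot: [0.834, 0.552, -0.0, -0.0]
wrist_force: [1.2, 0.5, -2.5]
grip_width: 51.3
finger_force: 61.7
```

Call:
drive_tool:
  commands: [0, 0, -35, 0, 0, 0, 0, 0, 0, -15, 0, 0, 0, 0, 0, 0, 0, 0, 0, 0, 0]

```text
clock: 10.67
eef_pos: [445.3, -251.9, 262.4]
eef_rot: [0.833, 0.553, 0.002, 0.002]
wrist_force: [0.6, -0.6, -2.4]
grip_width: 51.4
finger_force: 61.7
```

```bash
python3 plan.py 0 620.5,73.5,262,5 620.5,73.5,112,5,28
```

```text
at [ 445.3 -251.9  262.4] yaw -22.9 F [ 0.6 -0.6 -2.4] w 51.4 t 10.7 j7 0.32
[37, 3, 0, 0, 0, -0.05, 0, 37, 5, 0, 0, 0, -0.05, 0, 36, 7, 0, 0, 0, -0.05, 0, 36, 9, 0, 0, 0, -0.05, 0, 35, 11, 0, 0, 0, -0.05, 0]
[35, 13, 0, 0, 0, -0.05, 0, 34, 14, 0, 0, 0, -0.05, 0, 33, 16, 0, 0, 0, -0.05, 0, 33, 17, 1, 0, 0, -0.04, 0, 31.3, 19.2, 0.2, 0.006, 0.001, -0.047, 0]
[0, 0, 25, 0, 0, 0, 0, 0, 0, 25, 0, 0, 0, 0, 0, 0, 25, 0, 0, 0, 0, 0, 0, 25, 0, 0, 0, 0, 0, 0, 25, 0, 0, 0, 0]
[0, 0, 25, 0, 0, 0, 0]
```

Call:
drive_tool:
  commands: [37, 3, 0, 0, 0, -0.05, 0, 37, 5, 0, 0, 0, -0.05, 0, 36, 7, 0, 0, 0, -0.05, 0, 36, 9, 0, 0, 0, -0.05, 0, 35, 11, 0, 0, 0, -0.05, 0]

```text
clock: 11.08
eef_pos: [531.6, -86.0, 257.9]
eef_rot: [0.757, 0.653, 0.0, -0.0]
wrist_force: [0.5, -0.5, -2.6]
grip_width: 51.7
finger_force: 62.4
```

Call:
drive_tool:
  commands: [35, 13, 0, 0, 0, -0.05, 0, 34, 14, 0, 0, 0, -0.05, 0, 33, 16, 0, 0, 0, -0.05, 0, 33, 17, 1, 0, 0, -0.04, 0, 31, 19, 0, 0, 0, -0.05, 0]

```text
clock: 11.5
eef_pos: [619.2, 76.0, 256.5]
eef_rot: [0.674, 0.739, -0.0, -0.0]
wrist_force: [0.6, -0.4, -2.0]
grip_width: 51.7
finger_force: 62.4
```

Call:
drive_tool:
  commands: [0, 0, 20, 0, 0, 0, 0, 0, 0, 25, 0, 0, 0, 0, 0, 0, 25, 0, 0, 0, 0, 0, 0, 25, 0, 0, 0, 0, 0, 0, 20, 0, 0, 0, 0]

```text
clock: 11.92
eef_pos: [618.1, 73.9, 139.8]
eef_rot: [0.675, 0.738, -0.001, -0.001]
wrist_force: [1.1, 0.5, -2.5]
grip_width: 51.6
finger_force: 62.7
```

Call:
drive_tool:
  commands: [0, 0, 15, 0, 0, 0, 0, 0, 0, 8, 0, 0, 0, 0, 0, 0, 0, 0, 0, 0, 0, 0, 0, 0, 0, 0, 0, 0]

```text
clock: 12.25
eef_pos: [619.2, 73.8, 119.4]
eef_rot: [0.675, 0.738, -0.0, 0.0]
wrist_force: [0.2, 0.2, -3.5]
grip_width: 52.0
finger_force: 62.7
```

Call:
drive_tool:
  commands: [0, 0, 4, 0, 0, 0, 0, 0, 0, 4, 0, 0, 0, 0, 0, 0, 3, 0, 0, 0, 0, 0, 0, 0, 0, 0, 0, 0, 0, 0, 0, 0, 0, 0, 0]

```text
clock: 12.67
eef_pos: [619.2, 73.9, 108.1]
eef_rot: [0.675, 0.738, -0.0, -0.0]
wrist_force: [0.3, -0.4, -3.2]
grip_width: 51.7
finger_force: 62.8
```

Call:
drive_tool:
  commands: [0, 0, 1, 0, 0, 0, 0, 0, 0, 1, 0, 0, 0, 0, 0, 0, 0.5, 0, 0, 0, 0, 0, 0, 0, 0, 0, 0, 0]

```text
clock: 13.0
eef_pos: [619.4, 73.8, 106.4]
eef_rot: [0.675, 0.738, 0.0, 0.0]
wrist_force: [-3.0, 0.4, 8.1]
grip_width: 51.7
finger_force: 62.9
```

Call:
drive_tool:
  commands: [0, 0, 0, 0, 0, 0, 0.7, 0, 0, 0, 0, 0, 0, 0.85, 0, 0, 0, 0, 0, 0, 1, 0, 0, 0, 0, 0, 0, 1, 0, 0, 0, 0, 0, 0, 1]

```text
clock: 13.42
eef_pos: [619.2, 73.9, 105.6]
eef_rot: [0.675, 0.738, -0.0, 0.0]
wrist_force: [0.0, -0.5, -0.1]
grip_width: 85.5
finger_force: 0.0
```

Call:
drive_tool:
  commands: [0, 0, -25, 0, 0, 0, 1, 0, 0, -35, 0, 0, 0, 1, 0, 0, -35, 0, 0, 0, 1, 0, 0, -15, 0, 0, 0, 1]

```text
clock: 13.75
eef_pos: [620.4, 73.6, 219.8]
eef_rot: [0.675, 0.738, 0.002, 0.001]
wrist_force: [1.3, -0.1, 0.1]
grip_width: 85.4
finger_force: 0.0
```

```bash
python3 plan.py 1 414,-311.5,205,7
```

```text
at [620.4  73.6 219.8] yaw 5.1 F [ 1.3 -0.1  0.1] w 85.4 t 13.8 j7 0.21
[-33, -22, 1, 0, 0, 0, 1, -33, -22, 1, 0, 0, 0, 1, -33, -22, 1, 0, 0, 0, 1, -33, -22, 1, 0, 0, 0, 1, -33, -22, 1, 0, 0, 0, 1]
[-33, -22, 1, 0, 0, -0.01, 1, -33, -22, 2, 0, 0, 0, 1, -33, -22, 1, 0, 0, -0.01, 1, -33, -22, 2, 0, 0, 0, 1, -33, -22, 1, 0, 0, -0.01, 1]
[-33.1, -23.1, 1.8, 0.004, 0, -0.003, 1]
```

Call:
drive_tool:
  commands: [-33, -22, 1, 0, 0, 0, 1, -33, -22, 1, 0, 0, 0, 1, -33, -22, 1, 0, 0, 0, 1, -33, -22, 1, 0, 0, 0, 1, -33, -22, 1, 0, 0, 0, 1]

```text
clock: 14.17
eef_pos: [523.3, -101.6, 210.7]
eef_rot: [0.674, 0.738, 0.0, 0.0]
wrist_force: [1.4, -0.9, 0.6]
grip_width: 85.2
finger_force: 0.0
```

Call:
drive_tool:
  commands: [-33, -22, 1, 0, 0, -0.01, 1, -33, -22, 2, 0, 0, 0, 1, -33, -22, 1, 0, 0, -0.01, 1, -33, -22, 2, 0, 0, 0, 1, -33, -22, 1, 0, 0, -0.01, 1]

```text
clock: 14.58
eef_pos: [430.7, -277.0, 203.7]
eef_rot: [0.663, 0.748, 0.0, 0.0]
wrist_force: [2.0, -0.6, 0.5]
grip_width: 85.2
finger_force: 0.0
```

Call:
drive_tool:
  commands: [-33, -23, 2, 0, 0, 0, 1, 0, 0, 0, 0, 0, 0, 1, 0, 0, 0, 0, 0, 0, 1]

```text
clock: 14.83
eef_pos: [411.5, -313.2, 201.7]
eef_rot: [0.665, 0.747, -0.0, 0.0]
wrist_force: [-0.1, 1.8, -0.8]
grip_width: 85.4
finger_force: 0.0
```

```bash
python3 plan.py 1 414,-311.5,104,7,25; python3 - <<'E'
from h import *
c=get_calibration('wrist');f=grab_frame('wrist')[:,:,::-1].copy()
for P in[(414,-311.5,132),(481.5,-304.5,50)]:
    q=proj([P],c)[0];cv2.drawMarker(f,tuple(int(round(x)) for x in q),(255,0,255),0,8,1);print(q)
P=[(414+27*np.cos(a),-311.5+27*np.sin(a),132) for a in np.linspace(0,6.28,60)]
cv2.polylines(f,[proj(P,c).round().astype(int)],True,(255,0,0),1)
cv2.imwrite('pics/w4.png',cv2.resize(f,(800,600)))
E
```

```text
at [ 411.5 -313.2  201.7] yaw 6.6 F [-0.1  1.8 -0.8] w 85.4 t 14.8 j7 1.0
[0, 1, 24, 0, 0, 0, 1, 0, 1, 25, 0, 0, 0, 1, 1, 0, 24, 0, 0, 0, 1, 0.5, 0.7, 24.7, 0, 0.001, -0.007, 1]
[283.28882125 232.99893716]
[351.91514022 203.15749885]
```

View pics/w4.png

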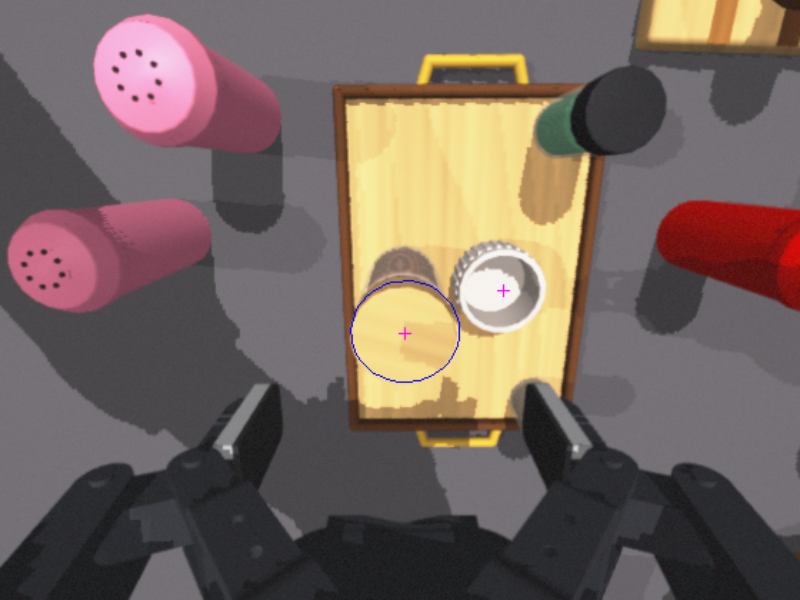

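The lid outline matches the drawn circle to within 1 mm, and the ramekin is at about (500,288). Grasping the jar now.

Call:
drive_tool:
  commands: [0, 1, 24, 0, 0, 0, 1, 0, 1, 25, 0, 0, 0, 1, 1, 0, 24, 0, 0, 0, 1, 0.5, 0, 24, 0, 0, 0, 1, 0, 0, 0, 0, 0, 0, 1]

```text
clock: 15.3
eef_pos: [414.1, -307.0, 101.2]
eef_rot: [0.663, 0.749, -0.001, -0.003]
wrist_force: [-0.8, 1.2, -0.8]
grip_width: 85.7
finger_force: 0.0
```

Call:
drive_tool:
  commands: [0, 0, 0, 0, 0, 0, 0.7, 0, 0, 0, 0, 0, 0, 0.6, 0, 0, 0, 0, 0, 0, 0, 0, 0, 0, 0, 0, 0, 0, 0, 0, 0, 0, 0, 0, 0]

```text
clock: 15.72
eef_pos: [415.3, -309.9, 106.3]
eef_rot: [0.663, 0.748, 0.0, 0.001]
wrist_force: [-3.9, 1.0, 10.1]
grip_width: 53.1
finger_force: 60.3
```

Call:
drive_tool:
  commands: [0, 0, 0, 0, 0, 0, 0, 0, 0, 0, 0, 0, 0, 0, 0, 0, 0, 0, 0, 0, 0]

```text
clock: 15.97
eef_pos: [415.3, -309.9, 106.3]
eef_rot: [0.663, 0.748, 0.0, 0.001]
wrist_force: [-2.8, 0.6, 9.2]
grip_width: 53.1
finger_force: 60.3
```

Call:
drive_tool:
  commands: [0, 0, -8, 0, 0, 0, 0, 0, 0, -15, 0, 0, 0, 0, 0, 0, -25, 0, 0, 0, 0, 0, 0, -35, 0, 0, 0, 0, 0, 0, -35, 0, 0, 0, 0]

```text
clock: 16.38
eef_pos: [414.3, -309.4, 224.8]
eef_rot: [0.664, 0.748, -0.0, -0.0]
wrist_force: [0.7, 0.0, -2.0]
grip_width: 53.3
finger_force: 62.8
```

Call:
drive_tool:
  commands: [0, 0, -35, 0, 0, 0, 0, 0, 0, -20, 0, 0, 0, 0, 0, 0, 0, 0, 0, 0, 0]

```text
clock: 16.63
eef_pos: [415.9, -310.5, 282.8]
eef_rot: [0.664, 0.748, 0.001, 0.003]
wrist_force: [0.1, -0.4, -2.0]
grip_width: 53.3
finger_force: 63.0
```

```bash
python3 plan.py 0 627,-5.5,282,5 627,-5.5,132,5,25
```

```text
at [ 415.9 -310.5  282.8] yaw 6.9 F [ 0.1 -0.4 -2. ] w 53.3 t 16.6 j7 0.92
[28, 25, 0, 0, 0, 0, 0, 28, 25, 0, 0, 0, 0, 0, 28, 25, 0, 0, 0, 0, 0, 28, 24, 0, 0, 0, 0, 0, 28, 25, 0, 0, 0, 0.01, 0]
[28, 24, 0, 0, 0, 0, 0, 28, 24, 0, 0, 0, 0.01, 0, 28, 24, 1, 0, 0, 0, 0, 28, 24, 0, 0, 0, 0.01, 0, 27.8, 23.6, 0.5, 0.006, 0.003, 0.003, 0]
[0, 0, 21, 0, 0, 0, 0, 0, 0, 22, 0, 0, 0, 0, 0, 0, 21, 0, 0, 0, 0, 0, 0, 22, 0, 0, 0, 0, 0, 0, 21, 0, 0, 0, 0]
[0, 0, 22, 0, 0, 0, 0, -0.1, -0.1, 21, 0, 0, 0, 0]
```

Call:
drive_tool:
  commands: [28, 25, 0, 0, 0, 0, 0, 28, 25, 0, 0, 0, 0, 0, 28, 25, 0, 0, 0, 0, 0, 28, 24, 0, 0, 0, 0, 0, 28, 25, 0, 0, 0, 0.01, 0]

```text
clock: 17.05
eef_pos: [521.5, -153.8, 278.1]
eef_rot: [0.667, 0.745, 0.0, 0.0]
wrist_force: [1.6, -1.2, -2.4]
grip_width: 52.7
finger_force: 63.1
```

Call:
drive_tool:
  commands: [28, 24, 0, 0, 0, 0, 0, 28, 24, 0, 0, 0, 0.01, 0, 28, 24, 1, 0, 0, 0, 0, 28, 24, 0, 0, 0, 0.01, 0, 28, 24, 0, 0, 0, 0, 0]

```text
clock: 17.47
eef_pos: [626.7, -2.2, 276.9]
eef_rot: [0.675, 0.738, 0.0, -0.0]
wrist_force: [0.6, -0.8, -2.1]
grip_width: 53.4
finger_force: 63.1
```

Call:
drive_tool:
  commands: [0, 0, 0, 0, 0, 0, 0, 0, 0, 20, 0, 0, 0, 0, 0, 0, 0, 0, 0, 0, 0, 0, 0, 0, 0, 0, 0, 0]

```text
clock: 17.8
eef_pos: [625.6, -4.3, 256.4]
eef_rot: [0.675, 0.738, -0.001, -0.0]
wrist_force: [0.8, 0.0, -1.9]
grip_width: 53.1
finger_force: 63.2
```

```bash
python3 plan.py 0 627,-5.5,127,5,25
```

```text
at [625.6  -4.3 256.4] yaw 5.1 F [ 0.8  0.  -1.9] w 53.1 t 17.8 j7 0.32
[0, 0, 22, 0, 0, 0, 0, 0, 0, 21, 0, 0, 0, 0, 0, 0, 22, 0, 0, 0, 0, 0, 1, 21, 0, 0, 0, 0, -1, 0, 22, 0, 0, 0, 0]
[-0.3, 0.6, 21.4, -0.002, 0, 0.002, 0]
```

Call:
drive_tool:
  commands: [0, 0, 22, 0, 0, 0, 0, 0, 0, 22, 0, 0, 0, 0, 0, 0, 22, 0, 0, 0, 0, 0, 0, 22, 0, 0, 0, 0, 0, 0, 20, 0, 0, 0, 0]

```text
clock: 18.22
eef_pos: [626.3, -4.4, 148.7]
eef_rot: [0.675, 0.738, 0.0, 0.0]
wrist_force: [0.7, 0.2, -2.5]
grip_width: 53.0
finger_force: 63.4
```

Call:
drive_tool:
  commands: [0, 0, 14, 0, 0, 0, 0, 0, 0, 8, 0, 0, 0, 0, 0, 0, 2, 0, 0, 0, 0, 0, 0, 0, 0, 0, 0, 0, 0, 0, 0, 0, 0, 0, 0]

```text
clock: 18.63
eef_pos: [626.8, -4.3, 125.8]
eef_rot: [0.675, 0.738, 0.0, 0.001]
wrist_force: [0.1, -0.2, -3.1]
grip_width: 53.5
finger_force: 63.4
```

Call:
drive_tool:
  commands: [0, 0, 2, 0, 0, 0, 0, 0, 0, 2, 0, 0, 0, 0, 0, 0, 1, 0, 0, 0, 0, 0, 0, 0, 0, 0, 0, 0]

```text
clock: 18.97
eef_pos: [626.6, -4.2, 120.5]
eef_rot: [0.675, 0.738, 0.0, 0.0]
wrist_force: [-2.7, 0.6, 6.4]
grip_width: 52.8
finger_force: 64.4
```

Call:
drive_tool:
  commands: [0, 0, 1, 0, 0, 0, 0, 0, 0, 0.5, 0, 0, 0, 0, 0, 0, 0, 0, 0, 0, 0]

```text
clock: 19.22
eef_pos: [626.8, -4.4, 120.2]
eef_rot: [0.675, 0.738, 0.001, 0.0]
wrist_force: [-10.9, 1.4, 29.4]
grip_width: 53.1
finger_force: 66.9
```

Call:
drive_tool:
  commands: [0, 0, -1, 0, 0, 0, 0, 0, 0, 0, 0, 0, 0, 0.7, 0, 0, 0, 0, 0, 0, 0.85, 0, 0, 0, 0, 0, 0, 1, 0, 0, 0, 0, 0, 0, 1]

```text
clock: 19.63
eef_pos: [626.3, -4.1, 119.0]
eef_rot: [0.675, 0.738, -0.0, 0.0]
wrist_force: [0.0, -1.0, 0.4]
grip_width: 85.2
finger_force: 0.0
```

Call:
drive_tool:
  commands: [0, 0, -20, 0, 0, 0, 1, 0, 0, -35, 0, 0, 0, 1, 0, 0, -35, 0, 0, 0, 1, 0, 0, -10, 0, 0, 0, 1]

```text
clock: 19.97
eef_pos: [627.8, -4.7, 223.9]
eef_rot: [0.675, 0.738, 0.002, 0.002]
wrist_force: [0.2, -0.4, -0.6]
grip_width: 85.2
finger_force: 0.0
```

```bash
python3 plan.py 1 482,-304.5,200,7  482,-304.5,110,7,30; python3 - <<'E'
from h import *
f=grab_frame('top')[:,:,::-1];cv2.imwrite('pics/top2.png',cv2.resize(f[90:290,200:460],None,fx=3,fy=3))
E
```

```text
at [627.8  -4.7 223.9] yaw 5.1 F [ 0.2 -0.4 -0.6] w 85.2 t 20.0 j7 0.34
[-32, -19, 3, 0, 0, 0, 1, -32, -19, 3, 0, 0, 0, 1, -32, -19, 2, 0, 0, 0, 1, -32, -19, 3, 0, 0, -0.01, 1, -31, -20, 2, 0, 0, 0, 1]
[-31, -19, 3, 0, 0, -0.01, 1, -31, -20, 2, 0, 0, 0, 1, -31, -20, 3, 0, 0, -0.01, 1, -31.8, -20, 2.1, 0.005, 0.001, -0.003, 1, 0, 0, 23, 0, 0, 0, 1]
[0, 0, 22, 0, 0, 0, 1, 0, 0, 23, 0, 0, 0, 1, 0, 0, 22, 0, 0, 0, 1]
```

View pics/top2.png

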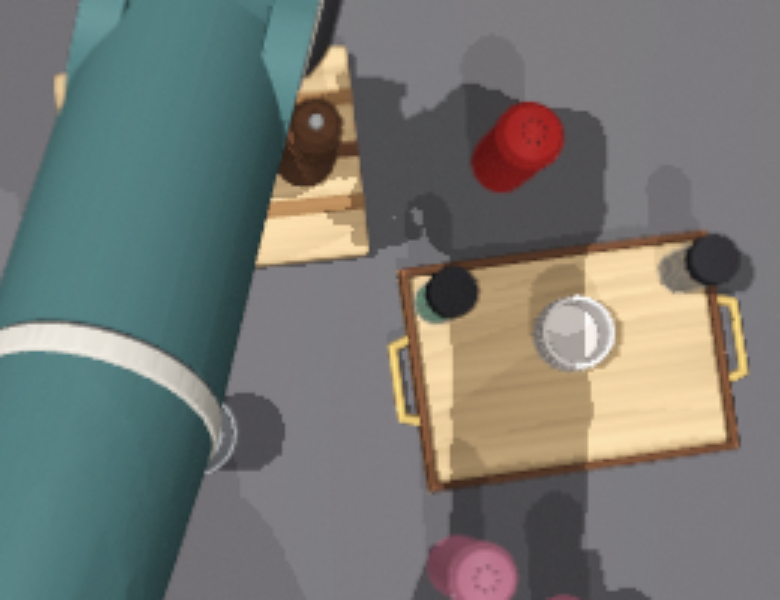

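The mill stands on the board and the ramekin, at crop (577,332), is clear and undisturbed. Going for it.

Call:
drive_tool:
  commands: [-32, -19, 3, 0, 0, 0, 1, -32, -19, 3, 0, 0, 0, 1, -32, -19, 2, 0, 0, 0, 1, -32, -19, 3, 0, 0, -0.01, 1, -31, -20, 2, 0, 0, 0, 1]

```text
clock: 20.43
eef_pos: [544.2, -172.6, 205.6]
eef_rot: [0.671, 0.742, -0.0, -0.0]
wrist_force: [0.5, -1.1, 0.9]
grip_width: 85.4
finger_force: 0.0
```

Call:
drive_tool:
  commands: [-31, -19, 3, 0, 0, -0.01, 1, -31, -20, 2, 0, 0, 0, 1, -31, -20, 3, 0, 0, -0.01, 1, -32, -20, 2, 0, 0, 0, 1, 0, 0, 20, 0, 0, 0, 1]

```text
clock: 20.85
eef_pos: [477.3, -311.8, 178.6]
eef_rot: [0.666, 0.746, -0.001, 0.003]
wrist_force: [0.4, -0.7, 0.8]
grip_width: 85.5
finger_force: 0.0
```

Call:
drive_tool:
  commands: [0, 0, 25, 0, 0, 0, 1, 0, 0, 25, 0, 0, 0, 1, 0, 0, 20, 0, 0, 0, 1, 0, 0, 0, 0, 0, 0, 1, 0, 0, 0, 0, 0, 0, 1]

```text
clock: 21.27
eef_pos: [480.0, -304.3, 105.7]
eef_rot: [0.664, 0.748, -0.0, -0.001]
wrist_force: [0.2, -0.2, 0.8]
grip_width: 85.7
finger_force: 0.0
```

```bash
python3 plan.py 1 482,-304.5,38,7,20
```

```text
at [ 480.  -304.3  105.7] yaw 6.9 F [ 0.2 -0.2  0.8] w 85.7 t 21.3 j7 1.02
[0, 1, 17, 0, 0, 0, 1, 0, 0, 17, 0, 0, 0, 1, 0, 1, 17, 0, 0, 0, 1, -0.5, 0.1, 16.7, -0.002, 0, -0.003, 1]
```

Call:
drive_tool:
  commands: [0, 1, 17, 0, 0, 0, 1, 0, 0, 17, 0, 0, 0, 1, 0, 1, 17, 0, 0, 0, 1, 0, 0, 12, 0, 0, 0, 1, 0, 0, 0, 0, 0, 0, 1]

```text
clock: 21.68
eef_pos: [482.2, -303.6, 42.3]
eef_rot: [0.663, 0.748, -0.0, -0.001]
wrist_force: [-0.6, -0.1, -0.0]
grip_width: 85.4
finger_force: 0.0
```

Call:
drive_tool:
  commands: [0, 0, 4, 0, 0, 0, 1, 0, 0, 0, 0, 0, 0, 0.8, 0, 0, 0, 0, 0, 0, 0.7, 0, 0, 0, 0, 0, 0, 0, 0, 0, 0, 0, 0, 0, 0]

```text
clock: 22.1
eef_pos: [482.7, -304.3, 40.6]
eef_rot: [0.664, 0.748, 0.0, 0.001]
wrist_force: [-5.0, 3.2, 16.9]
grip_width: 58.3
finger_force: 61.2
```

Call:
drive_tool:
  commands: [0, 0, 0, 0, 0, 0, 0, 0, 0, 0, 0, 0, 0, 0, 0, 0, 0, 0, 0, 0, 0, 0, 0, 0, 0, 0, 0, 0]

```text
clock: 22.43
eef_pos: [482.7, -304.3, 40.6]
eef_rot: [0.664, 0.748, 0.0, 0.001]
wrist_force: [-5.7, 3.4, 16.3]
grip_width: 58.1
finger_force: 61.2
```

Call:
drive_tool:
  commands: [0, 0, -8, 0, 0, 0, 0, 0, 0, -15, 0, 0, 0, 0, 0, 0, -25, 0, 0, 0, 0, 0, 0, -35, 0, 0, 0, 0, 0, 0, -35, 0, 0, 0, 0]

```text
clock: 22.85
eef_pos: [481.9, -303.9, 158.8]
eef_rot: [0.664, 0.748, -0.0, -0.0]
wrist_force: [0.5, -0.2, -0.5]
grip_width: 57.8
finger_force: 64.7
```

Call:
drive_tool:
  commands: [0, 0, -30, 0, 0, 0, 0, 0, 0, -10, 0, 0, 0, 0, 0, 0, 0, 0, 0, 0, 0]

```text
clock: 23.1
eef_pos: [483.4, -304.5, 200.3]
eef_rot: [0.663, 0.748, 0.001, 0.002]
wrist_force: [0.8, -0.5, -2.0]
grip_width: 58.1
finger_force: 64.8
```

```bash
python3 plan.py 0 465,0,220,7 443,230,200,7
```

```text
at [ 483.4 -304.5  200.3] yaw 6.9 F [ 0.8 -0.5 -2. ] w 58.1 t 23.1 j7 0.94
[38, 2, -3, 0, 0, 0, 0, 38, 2, -2, 0, 0, 0, 0, 38, 2, -3, 0, 0, 0, 0, 38, 2, -2, 0, 0, 0, 0, 38, 3, -3, 0, 0, 0, 0]
[38, 2, -2, 0, 0, 0, 0, 38, 3, -3, 0, 0, 0, 0, 38.5, 2.3, -2.2, 0.004, 0.002, -0.002, 0, 38, 1, 3, 0, 0, 0, 0, 39, 1, 3, 0, 0, 0, 0]
[38, 1, 3, 0, 0, 0, 0, 39, 1, 4, 0, 0, 0, 0, 38, 1, 3, 0, 0, 0, 0, 38.9, 1.1, 4, 0, 0, 0, 0]
```

Call:
drive_tool:
  commands: [38, 2, -3, 0, 0, 0, 0, 38, 2, -2, 0, 0, 0, 0, 38, 2, -3, 0, 0, 0, 0, 38, 2, -2, 0, 0, 0, 0, 38, 3, -3, 0, 0, 0, 0]

```text
clock: 23.52
eef_pos: [469.4, -112.1, 209.2]
eef_rot: [0.663, 0.748, -0.0, -0.001]
wrist_force: [1.4, 0.4, -1.1]
grip_width: 58.0
finger_force: 64.8
```

Call:
drive_tool:
  commands: [38, 2, -2, 0, 0, 0, 0, 38, 3, -3, 0, 0, 0, 0, 38, 2, -2, 0, 0, 0, 0, 38, 1, 3, 0, 0, 0, 0, 39, 1, 3, 0, 0, 0, 0]

```text
clock: 23.93
eef_pos: [455.8, 78.5, 210.6]
eef_rot: [0.663, 0.748, -0.0, -0.0]
wrist_force: [1.5, -0.1, -1.6]
grip_width: 57.9
finger_force: 64.9
```

Call:
drive_tool:
  commands: [38, 1, 3, 0, 0, 0, 0, 39, 1, 4, 0, 0, 0, 0, 38, 1, 3, 0, 0, 0, 0, 39, 1, 4, 0, 0, 0, 0, 0, 0, 0, 0, 0, 0, 0]

```text
clock: 24.35
eef_pos: [439.9, 237.0, 195.3]
eef_rot: [0.66, 0.751, -0.001, -0.001]
wrist_force: [-1.5, 0.9, -1.5]
grip_width: 57.8
finger_force: 64.9
```

```bash
python3 - <<'E'
from h import *
c=get_calibration('wrist');f=grab_frame('wrist')[:,:,::-1].copy()
P=[(442.7+68*np.cos(a),321.8+68*np.sin(a),28) for a in np.linspace(0,6.28,60)]
cv2.polylines(f,[proj(P,c).round().astype(int)],True,(255,0,0),1)
cv2.imwrite('pics/w5.png',cv2.resize(f,(800,600)))
E
python3 plan.py 0 442.7,321.8,200,7 442.7,321.8,66,7,25
```

```text
at [440.6 233.4 195.6] yaw 7.2 F [ 0.2 -0.2 -1.5] w 58.0 t 24.4 j7 -0.24
[29, 4, -2, 0, 0, 0, 0, 29, 5, -1, 0, 0, 0, 0, 29.4, 4.1, -1.5, -0.002, 0.001, 0.004, 0, 0, 0, 22, 0, 0, 0, 0, 0, 0, 22, 0, 0, 0, 0]
[0, 0, 22, 0, 0, 0, 0, 0, 0, 23, 0, 0, 0, 0, 0, 0, 22, 0, 0, 0, 0, 0, 0, 23, 0, 0, 0, 0]
```

View pics/w5.png

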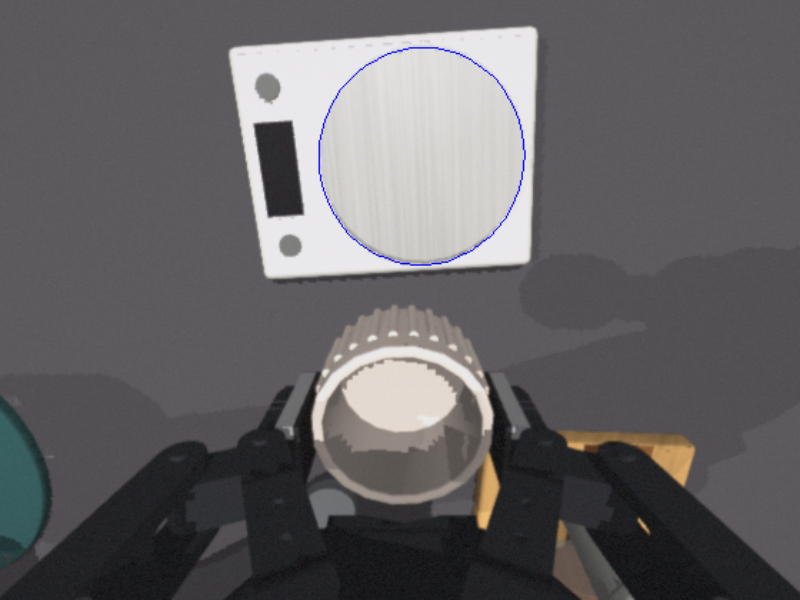

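The predicted platform circle fits the image well, centred at about (422,156), and the ramekin sits level between the pads. Moving over the platform and lowering.

Call:
drive_tool:
  commands: [29, 4, -2, 0, 0, 0, 0, 29, 5, -1, 0, 0, 0, 0, 29, 4, 0, 0, 0, 0, 0, 0, 0, 20, 0, 0, 0, 0, 0, 0, 22, 0, 0, 0, 0]

```text
clock: 24.82
eef_pos: [444.8, 319.2, 157.5]
eef_rot: [0.663, 0.749, 0.001, 0.0]
wrist_force: [0.7, 0.0, -1.9]
grip_width: 58.1
finger_force: 64.9
```

Call:
drive_tool:
  commands: [0, 0, 22, 0, 0, 0, 0, 0, 0, 22, 0, 0, 0, 0, 0, 0, 20, 0, 0, 0, 0, 0, 0, 12, 0, 0, 0, 0, 0, 0, 0, 0, 0, 0, 0]

```text
clock: 25.23
eef_pos: [443.7, 316.5, 79.6]
eef_rot: [0.664, 0.748, -0.002, -0.0]
wrist_force: [-0.1, -0.8, -2.0]
grip_width: 57.7
finger_force: 64.8
```

```bash
python3 plan.py 0 442.7,321.8,64,7,5
```

```text
at [443.7 316.5  79.6] yaw 6.8 F [-0.1 -0.8 -2. ] w 57.7 t 25.2 j7 -0.27
[1, 0, 4, 0, 0, 0, 0, 1, 0, 4, 0, 0, 0, 0, 2, 0, 4, 0, 0, 0, 0, 1.4, -0.3, 3.6, -0.003, 0.003, -0.003, 0]
```

Call:
drive_tool:
  commands: [2, 0, 4, 0, 0, 0, 0, 2, 0, 5, 0, 0, 0, 0, 1, 0, 4, 0, 0, 0, 0, 0, 0, 0, 0, 0, 0, 0, 0, 0, 0, 0, 0, 0, 0]

```text
clock: 25.65
eef_pos: [444.2, 323.1, 69.3]
eef_rot: [0.663, 0.748, 0.0, 0.0]
wrist_force: [-0.4, 0.5, -1.4]
grip_width: 58.3
finger_force: 64.9
```

Call:
drive_tool:
  commands: [0, -0.5, 1, 0, 0, 0, 0, 0, 0, 1, 0, 0, 0, 0, 0, 0, 0, 0, 0, 0, 0]

```text
clock: 25.9
eef_pos: [443.6, 322.9, 67.1]
eef_rot: [0.663, 0.748, 0.0, 0.0]
wrist_force: [0.1, 0.0, -1.3]
grip_width: 58.1
finger_force: 64.9
```

Call:
drive_tool:
  commands: [-0.5, -0.5, 2, 0, 0, 0, 0, 0, 0, 2, 0, 0, 0, 0, 0, 0, 1, 0, 0, 0, 0, 0, 0, 0, 0, 0, 0, 0]

```text
clock: 26.23
eef_pos: [443.1, 322.3, 61.8]
eef_rot: [0.663, 0.748, -0.0, 0.0]
wrist_force: [0.4, 0.4, -2.0]
grip_width: 57.9
finger_force: 64.9
```

Call:
drive_tool:
  commands: [0, 0, 1, 0, 0, 0, 0, 0, 0, 0.5, 0, 0, 0, 0, 0, 0, 0, 0, 0, 0, 0]

```text
clock: 26.48
eef_pos: [443.2, 322.3, 60.7]
eef_rot: [0.663, 0.748, -0.0, -0.0]
wrist_force: [-0.5, -0.1, 0.3]
grip_width: 58.0
finger_force: 65.1
```

Call:
drive_tool:
  commands: [0, 0, 0.4, 0, 0, 0, 0, 0, 0, 0, 0, 0, 0, 0.75, 0, 0, 0, 0, 0, 0, 0.85, 0, 0, 0, 0, 0, 0, 1, 0, 0, 0, 0, 0, 0, 1]

```text
clock: 26.9
eef_pos: [443.2, 322.4, 60.2]
eef_rot: [0.663, 0.748, -0.0, 0.0]
wrist_force: [0.5, -0.1, -0.3]
grip_width: 85.1
finger_force: 0.0
```

Call:
drive_tool:
  commands: [0, 0, -15, 0, 0, 0, 1, 0, 0, -30, 0, 0, 0, 1, 0, 0, -40, 0, 0, 0, 1, 0, 0, -40, 0, 0, 0, 1, 0, 0, -30, 0, 0, 0, 1]

```text
clock: 27.32
eef_pos: [443.6, 322.3, 218.2]
eef_rot: [0.664, 0.748, 0.001, 0.0]
wrist_force: [-0.1, 1.6, 0.7]
grip_width: 85.2
finger_force: 0.0
```

```bash
python3 plan.py 1 626.3,-4.2,228,5
```

```text
at [443.6 322.3 218.2] yaw 6.8 F [-0.1  1.6  0.7] w 85.2 t 27.3 j7 -0.38
[-35, 14, -1, 0, 0, 0, 1, -35, 14, -1, 0, 0, 0, 1, -34, 14, -1, 0, 0, 0, 1, -35, 14, -1, 0, 0, 0, 1, -34, 14, -1, 0, 0, 0.01, 1]
[-34, 15, -1, 0, 0, 0, 1, -35, 15, -1, 0, 0, 0.01, 1, -34, 15, -1, 0, 0, 0, 1, -34, 15, -1, 0, 0, 0.01, 1, -34.6, 15.6, -0.9, 0.001, -0.001, 0.002, 1]
```

Call:
drive_tool:
  commands: [-35, 14, -1, 0, 0, 0, 1, -35, 14, -1, 0, 0, 0, 1, -34, 14, -1, 0, 0, 0, 1, -35, 14, -1, 0, 0, 0, 1, -34, 14, -1, 0, 0, 0.01, 1]

```text
clock: 27.73
eef_pos: [534.0, 157.3, 220.4]
eef_rot: [0.667, 0.745, 0.0, 0.0]
wrist_force: [-0.3, 0.8, 0.3]
grip_width: 85.6
finger_force: 0.0
```

Call:
drive_tool:
  commands: [-34, 15, -1, 0, 0, 0, 1, -35, 15, -1, 0, 0, 0.01, 1, -34, 15, -1, 0, 0, 0, 1, -34, 15, -1, 0, 0, 0.01, 1, -35, 16, -1, 0, 0, 0, 1]

```text
clock: 28.15
eef_pos: [627.1, -5.9, 225.2]
eef_rot: [0.675, 0.738, 0.0, -0.0]
wrist_force: [1.0, 1.1, -0.1]
grip_width: 85.2
finger_force: 0.0
```

Call:
drive_tool:
  commands: [0, 0, 0, 0, 0, 0, 1, 0, 0, 15, 0, 0, 0, 1, 0, 0, 0, 0, 0, 0, 1, 0, 0, 0, 0, 0, 0, 1]

```text
clock: 28.48
eef_pos: [626.1, -4.2, 209.7]
eef_rot: [0.675, 0.738, -0.001, -0.0]
wrist_force: [0.3, 0.4, -0.6]
grip_width: 85.2
finger_force: 0.0
```

```bash
python3 - <<'E'
from h import *
c=get_calibration('wrist');f=grab_frame('wrist')[:,:,::-1].copy()
P=[(626+27*np.cos(a),-5.8+27*np.sin(a),146) for a in np.linspace(0,6.28,60)]
cv2.polylines(f,[proj(P,c).round().astype(int)],True,(255,0,0),1)
cv2.imwrite('pics/w6.png',cv2.resize(f,(800,600)))
E
python3 plan.py 1 626.3,-4.2,119,5,25
```

```text
at [626.4  -4.  210.3] yaw 5.2 F [ 0.4 -0.   0.9] w 85.9 t 28.5 j7 0.32
[0, 0, 23, 0, 0, 0, 1, 0, 0, 23, 0, 0, 0, 1, 0, 0, 23, 0, 0, 0, 1, -0.2, 0, 22.3, -0.001, 0, 0.003, 1]
```

View pics/w6.png

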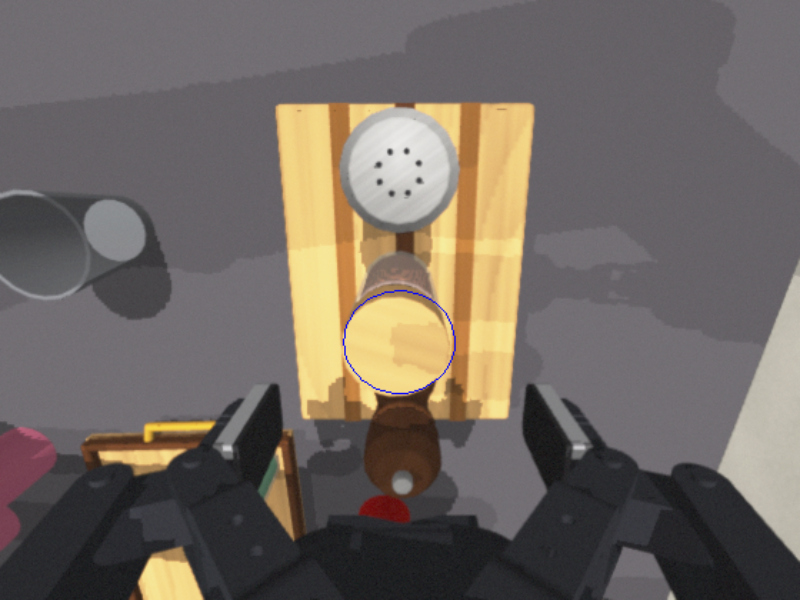

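All three stand upright on the board: shaker at (400,172), jar lid (399,343) right on the predicted circle, mill nut (402,484). I'm regrasping the jar.

Call:
drive_tool:
  commands: [0, 0, 23, 0, 0, 0, 1, 0, 0, 23, 0, 0, 0, 1, 0, 0, 23, 0, 0, 0, 1, 0, 0, 20, 0, 0, 0, 1, 0, 0, 0, 0, 0, 0, 1]

```text
clock: 28.95
eef_pos: [624.9, -3.6, 118.4]
eef_rot: [0.674, 0.739, -0.002, -0.001]
wrist_force: [-1.5, 0.6, -1.0]
grip_width: 85.6
finger_force: 0.0
```

Call:
drive_tool:
  commands: [0, 0, 0, 0, 0, 0, 0.7, 0, 0, 0, 0, 0, 0, 0.6, 0, 0, 0, 0, 0, 0, 0, 0, 0, 0, 0, 0, 0, 0, 0, 0, 0, 0, 0, 0, 0]

```text
clock: 29.37
eef_pos: [627.1, -4.5, 123.3]
eef_rot: [0.675, 0.738, 0.001, 0.001]
wrist_force: [-5.3, 0.2, 10.6]
grip_width: 53.0
finger_force: 60.5
```

Call:
drive_tool:
  commands: [0, 0, 0, 0, 0, 0, 0, 0, 0, 0, 0, 0, 0, 0, 0, 0, 0, 0, 0, 0, 0]

```text
clock: 29.62
eef_pos: [627.0, -4.5, 123.3]
eef_rot: [0.675, 0.738, 0.001, 0.001]
wrist_force: [-5.0, -0.5, 11.0]
grip_width: 53.2
finger_force: 60.5
```

Call:
drive_tool:
  commands: [0, 0, -8, 0, 0, 0, 0, 0, 0, -15, 0, 0, 0, 0, 0, 0, -25, 0, 0, 0, 0, 0, 0, -35, 0, 0, 0, 0, 0, 0, -35, 0, 0, 0, 0]

```text
clock: 30.03
eef_pos: [626.1, -4.5, 241.4]
eef_rot: [0.675, 0.738, -0.0, 0.0]
wrist_force: [2.2, -0.2, -1.8]
grip_width: 53.4
finger_force: 63.3
```

Call:
drive_tool:
  commands: [0, 0, -35, 0, 0, 0, 0, 0, 0, -10, 0, 0, 0, 0, 0, 0, 0, 0, 0, 0, 0]

```text
clock: 30.28
eef_pos: [627.6, -4.6, 288.3]
eef_rot: [0.675, 0.738, 0.002, 0.002]
wrist_force: [-0.3, -0.1, -3.7]
grip_width: 52.5
finger_force: 63.5
```

```bash
python3 plan.py 0 413.7,-309.9,270,7; grep -c . plan.py
```

```text
at [627.6  -4.6 288.3] yaw 5.2 F [-0.3 -0.1 -3.7] w 52.5 t 30.3 j7 0.28
[-28, -24, 2, 0, 0, 0, 0, -29, -24, 2, 0, 0, 0, 0, -28, -24, 2, 0, 0, 0, 0, -29, -24, 2, 0, 0, 0, 0, -28, -24, 1, 0, 0, -0.01, 0]
[-28, -24, 2, 0, 0, 0, 0, -28, -25, 1, 0, 0, -0.01, 0, -28, -25, 2, 0, 0, 0, 0, -28, -24, 1, 0, 0, -0.01, 0, -28.7, -25.2, 1.8, 0.006, 0, -0.002, 0]
16
```

Call:
drive_tool:
  commands: [-28, -24, 2, 0, 0, 0, 0, -29, -24, 2, 0, 0, 0, 0, -28, -24, 2, 0, 0, 0, 0, -29, -24, 2, 0, 0, 0, 0, -28, -24, 1, 0, 0, -0.01, 0]

```text
clock: 30.7
eef_pos: [517.9, -157.6, 274.1]
eef_rot: [0.671, 0.742, -0.0, -0.001]
wrist_force: [0.4, -0.3, -1.8]
grip_width: 52.9
finger_force: 63.4
```

Call:
drive_tool:
  commands: [-28, -24, 2, 0, 0, 0, 0, -28, -25, 1, 0, 0, -0.01, 0, -28, -25, 2, 0, 0, 0, 0, -28, -24, 1, 0, 0, -0.01, 0, -29, -25, 2, 0, 0, 0, 0]

```text
clock: 31.12
eef_pos: [411.1, -310.7, 266.6]
eef_rot: [0.663, 0.749, 0.0, -0.0]
wrist_force: [0.8, -1.2, -2.0]
grip_width: 53.1
finger_force: 63.4
```

Call:
drive_tool:
  commands: [0, 0, 20, 0, 0, 0, 0, 0, 0, 30, 0, 0, 0, 0, 0, 0, 30, 0, 0, 0, 0, 0, 0, 30, 0, 0, 0, 0, 0, 0, 20, 0, 0, 0, 0]

```text
clock: 31.53
eef_pos: [411.2, -309.1, 134.0]
eef_rot: [0.664, 0.748, -0.001, -0.002]
wrist_force: [-0.0, 0.1, -3.1]
grip_width: 52.8
finger_force: 63.6
```

Call:
drive_tool:
  commands: [0, 0, 10, 0, 0, 0, 0, 0, 0, 0, 0, 0, 0, 0, 0, 0, 0, 0, 0, 0, 0]

```text
clock: 31.78
eef_pos: [412.6, -310.2, 127.5]
eef_rot: [0.664, 0.748, -0.0, -0.0]
wrist_force: [0.6, -1.1, -1.5]
grip_width: 53.0
finger_force: 63.6
```

```bash
python3 plan.py 0 413.7,-309.9,111.5,7,6
```

```text
at [ 412.6 -310.2  127.5] yaw 6.9 F [ 0.6 -1.1 -1.5] w 53.0 t 31.8 j7 1.07
[0, 0, 5, 0, 0, 0, 0, 0, 1, 6, 0, 0, 0, 0, 0.2, 0.2, 5, -0.001, 0, -0.003, 0]
```

Call:
drive_tool:
  commands: [0, 0, 5, 0, 0, 0, 0, 0, 0.5, 5, 0, 0, 0, 0, 0, 0, 4, 0, 0, 0, 0, 0, 0, 0, 0, 0, 0, 0, 0, 0, 0, 0, 0, 0, 0]

```text
clock: 32.2
eef_pos: [413.2, -310.0, 113.3]
eef_rot: [0.663, 0.748, -0.0, 0.0]
wrist_force: [-0.1, -0.6, -2.9]
grip_width: 53.1
finger_force: 63.6
```

Call:
drive_tool:
  commands: [0, 0, 1, 0, 0, 0, 0, 0, 0, 1, 0, 0, 0, 0, 0, 0, 0, 0, 0, 0, 0]

```text
clock: 32.45
eef_pos: [413.2, -310.0, 111.2]
eef_rot: [0.663, 0.748, -0.0, 0.0]
wrist_force: [-0.1, 0.0, -2.7]
grip_width: 53.2
finger_force: 63.6
```

Call:
drive_tool:
  commands: [0, 0.3, 1, 0, 0, 0, 0, 0, 0, 1, 0, 0, 0, 0, 0, 0, 0.5, 0, 0, 0, 0, 0, 0, 0, 0, 0, 0, 0]

```text
clock: 32.78
eef_pos: [413.6, -310.5, 109.3]
eef_rot: [0.664, 0.748, 0.0, 0.0]
wrist_force: [-2.7, 1.1, 9.3]
grip_width: 53.2
finger_force: 64.7
```

Call:
drive_tool:
  commands: [0, 0, 0, 0, 0, 0, 0.7, 0, 0, 0, 0, 0, 0, 0.85, 0, 0, 0, 0, 0, 0, 1, 0, 0, 0, 0, 0, 0, 1, 0, 0, 0, 0, 0, 0, 1]

```text
clock: 33.2
eef_pos: [413.6, -309.9, 108.7]
eef_rot: [0.663, 0.748, -0.0, 0.0]
wrist_force: [-0.2, 0.1, 0.2]
grip_width: 85.1
finger_force: 0.0
```

Call:
drive_tool:
  commands: [0, 0, -20, 0, 0, 0, 1, 0, 0, -35, 0, 0, 0, 1, 0, 0, -35, 0, 0, 0, 1, 0, 0, -20, 0, 0, 0, 1]

```text
clock: 33.53
eef_pos: [413.8, -310.7, 221.8]
eef_rot: [0.664, 0.748, 0.0, 0.001]
wrist_force: [0.2, 0.5, 1.5]
grip_width: 85.8
finger_force: 0.0
```

```bash
python3 plan.py 1 619.2,73.8,218,5
```

```text
at [ 413.8 -310.7  221.8] yaw 6.8 F [0.2 0.5 1.5] w 85.8 t 33.5 j7 0.96
[32, 23, 0, 0, 0, 0, 1, 33, 23, 0, 0, 0, 0, 1, 32, 23, 0, 0, 0, 0, 1, 33, 23, 0, 0, 0, 0, 1, 32, 23, 1, 0, 0, 0, 1]
[33, 22, 0, 0, 0, 0.01, 1, 33, 22, 1, 0, 0, 0, 1, 33, 22, 0, 0, 0, 0.01, 1, 33, 22, 1, 0, 0, 0, 1, 33, 22, 0, 0, 0, 0.01, 1]
[32.3, 21.8, 0.7, 0.002, 0.001, 0.002, 1]
```

Call:
drive_tool:
  commands: [32, 23, 0, 0, 0, 0, 1, 33, 23, 0, 0, 0, 0, 1, 32, 23, 0, 0, 0, 0, 1, 33, 23, 0, 0, 0, 0, 1, 32, 23, 1, 0, 0, 0, 1]

```text
clock: 33.95
eef_pos: [508.9, -133.3, 218.0]
eef_rot: [0.663, 0.748, 0.0, 0.0]
wrist_force: [0.7, -0.5, 0.9]
grip_width: 85.3
finger_force: 0.0
```

Call:
drive_tool:
  commands: [33, 22, 0, 0, 0, 0.01, 1, 33, 22, 1, 0, 0, 0, 1, 33, 22, 0, 0, 0, 0.01, 1, 33, 22, 1, 0, 0, 0, 1, 33, 22, 0, 0, 0, 0.01, 1]

```text
clock: 34.37
eef_pos: [600.3, 42.7, 215.6]
eef_rot: [0.674, 0.738, 0.0, -0.0]
wrist_force: [0.2, -1.3, 1.0]
grip_width: 85.4
finger_force: 0.0
```

Call:
drive_tool:
  commands: [32, 22, 0, 0, 0, 0, 1, 0, 0, 10, 0, 0, 0, 1, 0, 0, 0, 0, 0, 0, 1, 0, 0, 0, 0, 0, 0, 1]

```text
clock: 34.7
eef_pos: [618.5, 73.9, 205.2]
eef_rot: [0.675, 0.738, -0.001, -0.0]
wrist_force: [-0.0, -0.6, 0.4]
grip_width: 85.1
finger_force: 0.0
```

```bash
python3 plan.py 1 619.2,73.8,104,5,25
```

```text
at [618.5  73.9 205.2] yaw 5.1 F [-0.  -0.6  0.4] w 85.1 t 34.7 j7 0.2
[0, 0, 20, 0, 0, 0, 1, 0, 0, 20, 0, 0, 0, 1, 0, 0, 20, 0, 0, 0, 1, 0, 0, 21, 0, 0, 0, 1, -0.1, 0.8, 20.2, -0.001, 0.001, 0.003, 1]
```

Call:
drive_tool:
  commands: [0, 0, 20, 0, 0, 0, 1, 0, 0, 20, 0, 0, 0, 1, 0, 0, 20, 0, 0, 0, 1, 0, 0, 20, 0, 0, 0, 1, 0, 0.5, 18, 0, 0, 0, 1]

```text
clock: 35.12
eef_pos: [619.1, 72.9, 107.4]
eef_rot: [0.675, 0.738, 0.0, 0.0]
wrist_force: [0.6, 0.4, -1.0]
grip_width: 85.1
finger_force: 0.0
```

Call:
drive_tool:
  commands: [0, 0, 0, 0, 0, 0, 1, 0, 0, 0, 0, 0, 0, 0.7, 0, 0, 0, 0, 0, 0, 0.6, 0, 0, 0, 0, 0, 0, 0, 0, 0, 0, 0, 0, 0, 0]

```text
clock: 35.53
eef_pos: [620.2, 74.2, 109.8]
eef_rot: [0.675, 0.738, 0.001, 0.001]
wrist_force: [-4.0, -0.9, 10.0]
grip_width: 52.6
finger_force: 60.4
```

Call:
drive_tool:
  commands: [0, 0, 0, 0, 0, 0, 0, 0, 0, 0, 0, 0, 0, 0, 0, 0, 0, 0, 0, 0, 0, 0, 0, 0, 0, 0, 0, 0]

```text
clock: 35.87
eef_pos: [620.1, 74.2, 109.8]
eef_rot: [0.675, 0.738, 0.001, 0.001]
wrist_force: [-4.0, -1.4, 10.3]
grip_width: 52.4
finger_force: 60.3
```

Call:
drive_tool:
  commands: [0, 0, -8, 0, 0, 0, 0, 0, 0, -15, 0, 0, 0, 0, 0, 0, -25, 0, 0, 0, 0, 0, 0, -35, 0, 0, 0, 0, 0, 0, -35, 0, 0, 0, 0]

```text
clock: 36.28
eef_pos: [618.9, 74.1, 227.7]
eef_rot: [0.675, 0.738, -0.0, -0.0]
wrist_force: [0.3, -0.1, -2.9]
grip_width: 52.4
finger_force: 63.6
```

Call:
drive_tool:
  commands: [0, 0, -35, 0, 0, 0, 0, 0, 0, -10, 0, 0, 0, 0, 0, 0, 0, 0, 0, 0, 0]

```text
clock: 36.53
eef_pos: [620.4, 74.3, 274.5]
eef_rot: [0.675, 0.738, 0.002, 0.001]
wrist_force: [-0.4, 0.2, -3.7]
grip_width: 52.1
finger_force: 63.6
```

```bash
python3 plan.py 0 444.7,-251.2,265,-23
```

```text
at [620.4  74.3 274.5] yaw 5.1 F [-0.4  0.2 -3.7] w 52.1 t 36.5 j7 0.16
[-31, -20, 1, 0, 0, 0.05, 0, -32, -19, 1, 0, 0, 0.05, 0, -33, -17, 1, 0, 0, 0.05, 0, -33, -16, 1, 0, 0, 0.05, 0, -34, -14, 1, 0, 0, 0.05, 0]
[-35, -12, 1, 0, 0, 0.05, 0, -36, -10, 1, 0, 0, 0.05, 0, -36, -9, 0, 0, 0, 0.05, 0, -36, -7, 1, 0, 0, 0.05, 0, -36.8, -5, 0.1, 0.004, -0.003, 0.041, 0]
```

Call:
drive_tool:
  commands: [-31, -20, 1, 0, 0, 0.05, 0, -32, -19, 1, 0, 0, 0.05, 0, -33, -17, 1, 0, 0, 0.05, 0, -33, -16, 1, 0, 0, 0.05, 0, -34, -14, 1, 0, 0, 0.05, 0]

```text
clock: 36.95
eef_pos: [529.7, -89.2, 264.4]
eef_rot: [0.762, 0.647, -0.001, -0.001]
wrist_force: [1.2, -1.1, -2.7]
grip_width: 52.5
finger_force: 63.9
```

Call:
drive_tool:
  commands: [-35, -12, 1, 0, 0, 0.05, 0, -36, -10, 1, 0, 0, 0.05, 0, -36, -9, 0, 0, 0, 0.05, 0, -36, -7, 1, 0, 0, 0.05, 0, -37, -5, 0, 0, 0, 0.04, 0]

```text
clock: 37.37
eef_pos: [441.9, -252.0, 261.6]
eef_rot: [0.834, 0.552, -0.0, -0.001]
wrist_force: [0.4, 0.2, -2.9]
grip_width: 52.7
finger_force: 63.9
```

Call:
drive_tool:
  commands: [0, 0, 0, 0, 0, 0, 0, 0, 0, 20, 0, 0, 0, 0, 0, 0, 0, 0, 0, 0, 0, 0, 0, 0, 0, 0, 0, 0]

```text
clock: 37.7
eef_pos: [442.8, -250.8, 241.7]
eef_rot: [0.833, 0.553, -0.001, -0.001]
wrist_force: [0.1, -0.2, -2.0]
grip_width: 52.1
finger_force: 64.2
```

```bash
python3 plan.py 0 444.8,-251,104,-23,25
```

```text
at [ 442.8 -250.8  241.7] yaw -22.9 F [ 0.1 -0.2 -2. ] w 52.1 t 37.7 j7 0.32
[0, 0, 23, 0, 0, 0, 0, 0, 0, 23, 0, 0, 0, 0, 0, 1, 23, 0, 0, 0, 0, 0, 0, 23, 0, 0, 0, 0, 0, 1, 23, 0, 0, 0, 0]
[0.6, 0.3, 22.7, -0.003, 0.001, 0.001, 0]
```

Call:
drive_tool:
  commands: [0, 0.5, 23, 0, 0, 0, 0, 0, 0.5, 23, 0, 0, 0, 0, 0, 0.5, 23, 0, 0, 0, 0, 0, 0, 23, 0, 0, 0, 0, 0, 0, 20, 0, 0, 0, 0]

```text
clock: 38.12
eef_pos: [445.1, -251.3, 129.7]
eef_rot: [0.833, 0.553, -0.0, -0.0]
wrist_force: [0.3, 0.8, -2.3]
grip_width: 52.8
finger_force: 64.2
```

Call:
drive_tool:
  commands: [0, 0, 14, 0, 0, 0, 0, 0, 0, 8, 0, 0, 0, 0, 0, 0, 2, 0, 0, 0, 0, 0, 0, 0, 0, 0, 0, 0, 0, 0, 0, 0, 0, 0, 0]

```text
clock: 38.53
eef_pos: [445.5, -252.0, 107.6]
eef_rot: [0.833, 0.553, 0.0, 0.0]
wrist_force: [0.6, -0.3, -2.1]
grip_width: 52.6
finger_force: 64.2
```

```bash
python3 plan.py 0 444.8,-251,98,-23,3
```

```text
at [ 445.5 -252.   107.6] yaw -22.9 F [ 0.6 -0.3 -2.1] w 52.6 t 38.5 j7 0.5
[0, 0, 2, 0, 0, 0, 0, 0, 0, 3, 0, 0, 0, 0, 0, -1, 2, 0, 0, 0, 0, 0.7, 0, 2.6, 0.001, 0, 0.002, 0]
```

Call:
drive_tool:
  commands: [0.4, -0.5, 3, 0, 0, 0, 0, 0.4, -0.5, 3, 0, 0, 0, 0, 0, 0, 3, 0, 0, 0, 0, 0, 0, 0, 0, 0, 0, 0, 0, 0, 0, 0, 0, 0, 0]

```text
clock: 38.95
eef_pos: [444.3, -250.7, 97.7]
eef_rot: [0.833, 0.553, -0.0, -0.0]
wrist_force: [-1.6, 0.1, -3.4]
grip_width: 52.6
finger_force: 64.2
```

Call:
drive_tool:
  commands: [0, 0, 1, 0, 0, 0, 0, 0, 0, 1, 0, 0, 0, 0, 0, 0, 0, 0, 0, 0, 0]

```text
clock: 39.2
eef_pos: [444.4, -250.9, 95.9]
eef_rot: [0.834, 0.552, 0.0, 0.0]
wrist_force: [-1.2, 1.3, 2.3]
grip_width: 52.5
finger_force: 64.1
```

Call:
drive_tool:
  commands: [0, 0, 0.4, 0, 0, 0, 0, 0, 0, 0, 0, 0, 0, 0.7, 0, 0, 0, 0, 0, 0, 0.85, 0, 0, 0, 0, 0, 0, 1, 0, 0, 0, 0, 0, 0, 1]

```text
clock: 39.62
eef_pos: [444.4, -250.8, 95.4]
eef_rot: [0.833, 0.553, -0.0, 0.0]
wrist_force: [-0.8, 0.1, 0.0]
grip_width: 85.3
finger_force: 0.0
```

Call:
drive_tool:
  commands: [0, 0, -20, 0, 0, 0, 1, 0, 0, -35, 0, 0, 0, 1, 0, 0, -35, 0, 0, 0, 1, 0, 0, -35, 0, 0, 0, 1]

```text
clock: 39.95
eef_pos: [443.8, -250.9, 221.7]
eef_rot: [0.834, 0.552, -0.001, -0.0]
wrist_force: [0.8, 0.2, 0.7]
grip_width: 85.2
finger_force: 0.0
```

```bash
python3 plan.py 1 634.3,-85,230,5
```

```text
at [ 443.8 -250.9  221.7] yaw -23.0 F [0.8 0.2 0.7] w 85.2 t 40.0 j7 0.35
[32, 16, -1, 0, 0, -0.07, 1, 31, 18, -1, 0, 0, -0.07, 1, 30, 20, -1, 0, 0, -0.07, 1, 29, 22, -1, 0, 0, -0.07, 1, 27, 24, -2, 0, 0, -0.07, 1]
[25, 26, -1, 0, 0, -0.07, 1, 23, 28.2, -1.6, -0.001, 0, -0.068, 1]
```

Call:
drive_tool:
  commands: [32, 16, -1, 0, 0, -0.07, 1, 31, 18, -1, 0, 0, -0.07, 1, 30, 20, -1, 0, 0, -0.07, 1, 29, 22, -1, 0, 0, -0.07, 1, 27, 24, -2, 0, 0, -0.07, 1]

```text
clock: 40.37
eef_pos: [580.9, -130.2, 226.3]
eef_rot: [0.723, 0.691, 0.0, -0.0]
wrist_force: [-0.6, -0.3, 0.2]
grip_width: 85.5
finger_force: 0.0
```

Call:
drive_tool:
  commands: [25, 26, -1, 0, 0, -0.07, 1, 23, 28, -1, 0, 0, -0.07, 1, 0, 0, 15, 0, 0, 0, 1, 0, 0, 0, 0, 0, 0, 1, 0, 0, 0, 0, 0, 0, 1]

```text
clock: 40.78
eef_pos: [634.0, -85.1, 212.8]
eef_rot: [0.675, 0.738, -0.001, -0.0]
wrist_force: [-0.3, -0.9, 0.4]
grip_width: 85.2
finger_force: 0.0
```

```bash
python3 plan.py 1 634.3,-85,121,5,25
```

```text
at [634.  -85.1 212.8] yaw 5.1 F [-0.3 -0.9  0.4] w 85.2 t 40.8 j7 0.47
[0, 0, 23, 0, 0, 0, 1, 0, 0, 23, 0, 0, 0, 1, 0, 0, 23, 0, 0, 0, 1, 0.1, 0.5, 22.8, -0.002, 0, 0.002, 1]
```

Call:
drive_tool:
  commands: [0, 0, 23, 0, 0, 0, 1, 0, 0, 23, 0, 0, 0, 1, 0, 0, 23, 0, 0, 0, 1, 0, 0, 21, 0, 0, 0, 1, 0, 0, 0, 0, 0, 0, 1]

```text
clock: 41.2
eef_pos: [632.5, -85.3, 120.7]
eef_rot: [0.675, 0.738, -0.001, -0.002]
wrist_force: [0.1, 1.0, -0.2]
grip_width: 85.1
finger_force: 0.0
```

Call:
drive_tool:
  commands: [0, 0, 0, 0, 0, 0, 0.6, 0, 0, 0, 0, 0, 0, 0.5, 0, 0, 0, 0, 0, 0, 0, 0, 0, 0, 0, 0, 0, 0, 0, 0, 0, 0, 0, 0, 0]

```text
clock: 41.62
eef_pos: [635.1, -85.2, 125.3]
eef_rot: [0.675, 0.738, 0.001, 0.001]
wrist_force: [-4.8, -0.4, 14.7]
grip_width: 42.8
finger_force: 59.6
```

Call:
drive_tool:
  commands: [0, 0, 0, 0, 0, 0, 0, 0, 0, 0, 0, 0, 0, 0, 0, 0, 0, 0, 0, 0, 0, 0, 0, 0, 0, 0, 0, 0]

```text
clock: 41.95
eef_pos: [635.2, -85.1, 125.3]
eef_rot: [0.675, 0.738, 0.001, 0.001]
wrist_force: [-4.3, -0.1, 11.9]
grip_width: 43.6
finger_force: 59.6
```

Call:
drive_tool:
  commands: [0, 0, -8, 0, 0, 0, 0, 0, 0, -15, 0, 0, 0, 0, 0, 0, -25, 0, 0, 0, 0, 0, 0, -35, 0, 0, 0, 0, 0, 0, -35, 0, 0, 0, 0]

```text
clock: 42.37
eef_pos: [634.1, -84.7, 243.2]
eef_rot: [0.675, 0.738, -0.0, -0.0]
wrist_force: [1.3, -0.2, -1.5]
grip_width: 42.8
finger_force: 61.6
```

Call:
drive_tool:
  commands: [0, 0, -35, 0, 0, 0, 0, 0, 0, -10, 0, 0, 0, 0, 0, 0, 0, 0, 0, 0, 0]

```text
clock: 42.62
eef_pos: [635.5, -85.1, 290.2]
eef_rot: [0.675, 0.738, 0.002, 0.002]
wrist_force: [0.6, 1.0, -3.1]
grip_width: 42.8
finger_force: 61.6
```

```bash
python3 plan.py 0 454.3,-369.2,280,37
```

```text
at [635.5 -85.1 290.2] yaw 5.2 F [ 0.6  1.  -3.1] w 42.8 t 42.6 j7 0.43
[-30, -23, 1, 0, 0, -0.06, 0, -28, -25, 1, 0, 0, -0.06, 0, -27, -26, 1, 0, 0, -0.06, 0, -25, -28, 1, 0, 0, -0.06, 0, -23, -29, 1, 0, 0, -0.06, 0]
[-22, -31, 1, 0, 0, -0.06, 0, -20, -32, 1, 0, 0, -0.07, 0, -17, -33, 1, 0, 0, -0.06, 0, -15.1, -33.5, 1.2, 0.004, 0.003, -0.066, 0]
```

Call:
drive_tool:
  commands: [-30, -23, 1, 0, 0, -0.06, 0, -28, -25, 1, 0, 0, -0.06, 0, -27, -26, 1, 0, 0, -0.06, 0, -25, -28, 1, 0, 0, -0.06, 0, -23, -29, 1, 0, 0, -0.06, 0]

```text
clock: 43.03
eef_pos: [532.0, -243.5, 280.4]
eef_rot: [0.555, 0.832, -0.0, -0.001]
wrist_force: [0.9, -0.1, -2.9]
grip_width: 43.1
finger_force: 61.7
```

Call:
drive_tool:
  commands: [-22, -31, 1, 0, 0, -0.06, 0, -20, -32, 1, 0, 0, -0.07, 0, -17, -33, 1, 0, 0, -0.06, 0, -15, -33, 1, 0, 0, -0.07, 0, 0, 0, 0, 0, 0, 0, 0]

```text
clock: 43.45
eef_pos: [448.0, -374.4, 276.8]
eef_rot: [0.446, 0.895, -0.001, -0.001]
wrist_force: [0.1, -0.8, -2.1]
grip_width: 43.3
finger_force: 61.9
```

Call:
drive_tool:
  commands: [0, 0, 15, 0, 0, 0, 0, 0, 0, 0, 0, 0, 0, 0, 0, 0, 0, 0, 0, 0, 0]

```text
clock: 43.7
eef_pos: [453.4, -367.8, 261.3]
eef_rot: [0.444, 0.896, 0.0, -0.001]
wrist_force: [0.1, -0.1, -3.5]
grip_width: 43.1
finger_force: 61.9
```

```bash
python3 plan.py 0 455.5,-370.4,120,37,25
```

```text
at [ 453.4 -367.8  261.3] yaw 37.2 F [ 0.1 -0.1 -3.5] w 43.1 t 43.7 j7 1.51
[-1, 0, 24, 0, 0, 0, 0, -1, 0, 23, 0, 0, 0, 0, 0, 0, 24, 0, 0, 0, 0, -1, 0, 23, 0, 0, 0, 0, 0, 0, 24, 0, 0, 0, 0]
[-0.7, 0.2, 23.3, -0.001, -0.002, 0.004, 0]
```

Call:
drive_tool:
  commands: [-1, 0, 24, 0, 0, 0, 0, -1, 0, 24, 0, 0, 0, 0, 0, 0, 24, 0, 0, 0, 0, 0, 0, 24, 0, 0, 0, 0, 0, 0, 20, 0, 0, 0, 0]

```text
clock: 44.12
eef_pos: [455.1, -369.2, 145.1]
eef_rot: [0.444, 0.896, 0.0, -0.0]
wrist_force: [1.3, -0.9, -3.2]
grip_width: 43.2
finger_force: 61.9
```

Call:
drive_tool:
  commands: [0, 0, 14, 0, 0, 0, 0, 0, 0, 6, 0, 0, 0, 0, 0, 0, 0, 0, 0, 0, 0, 0, 0, 0, 0, 0, 0, 0, 0, 0, 0, 0, 0, 0, 0]

```text
clock: 44.53
eef_pos: [455.5, -370.3, 127.5]
eef_rot: [0.444, 0.896, -0.0, 0.001]
wrist_force: [-0.7, -0.1, -1.7]
grip_width: 43.3
finger_force: 61.9
```

```bash
python3 plan.py 0 455.5,-370.4,114,37,4
```

```text
at [ 455.5 -370.3  127.5] yaw 37.3 F [-0.7 -0.1 -1.7] w 43.3 t 44.5 j7 1.61
[0, 0, 3, 0, 0, 0, 0, 0, 0, 4, 0, 0, 0, 0, 0, 0, 3, 0, 0, 0, 0, -0.1, -0.1, 3.5, 0.001, 0.001, 0.005, 0]
```

Call:
drive_tool:
  commands: [0, 0, 4, 0, 0, 0, 0, 0, 0, 4, 0, 0, 0, 0, 0, 0, 5, 0, 0, 0, 0, 0, 0, 0, 0, 0, 0, 0, 0, 0, 0, 0, 0, 0, 0]

```text
clock: 44.95
eef_pos: [454.8, -369.9, 113.0]
eef_rot: [0.444, 0.896, -0.0, -0.0]
wrist_force: [-0.2, -0.1, -2.0]
grip_width: 43.2
finger_force: 61.9
```

Call:
drive_tool:
  commands: [0, 0, 1, 0, 0, 0, 0, 0, 0, 1, 0, 0, 0, 0, 0, 0, 0.5, 0, 0, 0, 0, 0, 0, 0, 0, 0, 0, 0]

```text
clock: 45.28
eef_pos: [455.2, -370.5, 111.4]
eef_rot: [0.444, 0.896, -0.0, 0.001]
wrist_force: [-1.8, -0.4, 5.3]
grip_width: 42.9
finger_force: 62.6
```

Contact. I'm releasing, rising and moving clear, then comparing the top picture with the first one.

Call:
drive_tool:
  commands: [0, 0, 0, 0, 0, 0, 0.6, 0, 0, 0, 0, 0, 0, 0.8, 0, 0, 0, 0, 0, 0, 1, 0, 0, 0, 0, 0, 0, 1, 0, 0, 0, 0, 0, 0, 1]

```text
clock: 45.7
eef_pos: [454.9, -370.0, 110.8]
eef_rot: [0.444, 0.896, -0.0, 0.0]
wrist_force: [-0.1, 0.2, -0.1]
grip_width: 85.2
finger_force: 0.0
```

Call:
drive_tool:
  commands: [0, 0, -20, 0, 0, 0, 1, 0, 0, -35, 0, 0, 0, 1, 0, 0, -35, 0, 0, 0, 1, 0, 0, -35, 0, 0, 0, 1, 0, 0, -35, 0, 0, 0, 1]

```text
clock: 46.12
eef_pos: [454.6, -369.9, 272.6]
eef_rot: [0.444, 0.896, -0.0, -0.0]
wrist_force: [-0.3, 0.4, 0.4]
grip_width: 85.1
finger_force: 0.0
```

```bash
python3 plan.py 1 520,-60,300,20
```

```text
at [ 454.6 -369.9  272.6] yaw 37.2 F [-0.3  0.4  0.4] w 85.1 t 46.1 j7 1.51
[26, 30, -3, 0, 0, 0.04, 1, 27, 29, -3, 0, 0, 0.04, 1, 28, 28, -4, 0, 0, 0.04, 1, 29, 27, -3, 0, 0, 0.04, 1, 30, 25, -4, 0, 0, 0.04, 1]
[32, 24, -3, 0, 0, 0.03, 1, 32, 23, -4, 0, 0, 0.04, 1, 33.1, 22.1, -3.5, 0, 0, 0.031, 1]
```

Call:
drive_tool:
  commands: [26, 30, -3, 0, 0, 0.04, 1, 27, 29, -3, 0, 0, 0.04, 1, 28, 28, -4, 0, 0, 0.04, 1, 29, 27, -3, 0, 0, 0.04, 1, 30, 25, -4, 0, 0, 0.04, 1]

```text
clock: 46.53
eef_pos: [496.4, -174.9, 288.0]
eef_rot: [0.532, 0.847, 0.0, 0.0]
wrist_force: [0.3, -0.7, -1.0]
grip_width: 85.5
finger_force: 0.0
```

Call:
drive_tool:
  commands: [32, 24, -3, 0, 0, 0.03, 1, 32, 23, -4, 0, 0, 0.04, 1, 33, 22, -3, 0, 0, 0.03, 1, 0, 0, 0, 0, 0, 0, 1, 0, 0, 0, 0, 0, 0, 1]

```text
clock: 46.95
eef_pos: [520.6, -57.8, 297.8]
eef_rot: [0.571, 0.821, 0.0, -0.0]
wrist_force: [-0.2, -0.7, -0.8]
grip_width: 85.5
finger_force: 0.0
```

```bash
python3 - <<'E'
from h import *
f=grab_frame('top')[:,:,::-1];a=cv2.imread('pics/top0.png')
cv2.imwrite('pics/top3.png',f)
c=lambda i:cv2.resize(i[165:255,330:450],None,fx=3.3,fy=3.3,interpolation=cv2.INTER_CUBIC)
s=cv2.resize(f[175:280,95:190],None,fx=2.5,fy=2.5)
o=np.zeros((570,794,3),np.uint8);A=c(a);B=c(f);o[:A.shape[0],:A.shape[1]]=A;o[:B.shape[0],398:398+B.shape[1]]=B[:,:396];o[300:300+s.shape[0],:s.shape[1]]=s
o[300:300+262,300:650]=cv2.resize(grab_frame('scene')[:,:,::-1],(350,262));cv2.imwrite('pics/cmp.png',o)
E
```

```text
(no output)
```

View pics/cmp.png

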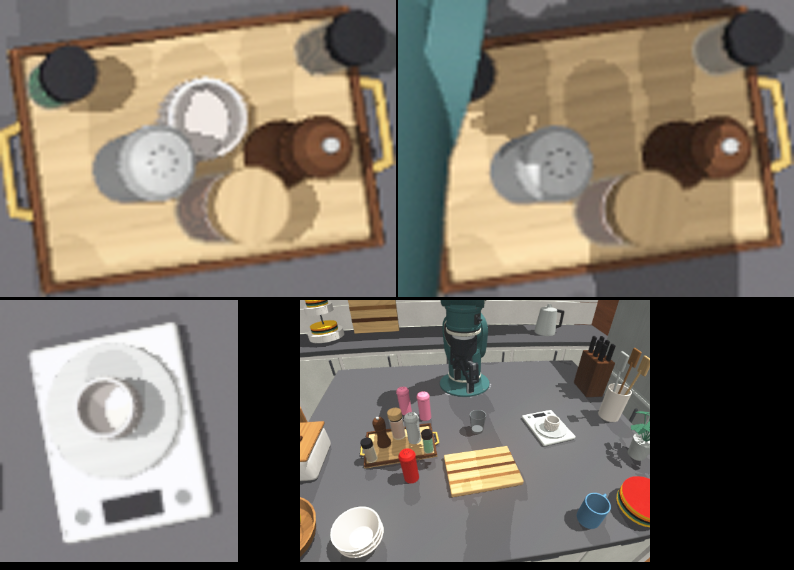

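The comparison shows the shaker, jar and mill within about 2 mm of their starting pixels. Holes moved from (157,161) to (160,162), the lid from 214–290 to 216–290, and the nut from (331,146) to (333,146). The ramekin stands central on the platform, allowing for parallax. Bystanders and look-alikes are untouched and the robot is clear, so I'm handing it in.

```bash
python3 -c "from bench import *;print(sign_off())"
```

```text
the job is handed in; nothing more can be done
None
```

The ramekin is in the middle of the scale's platform, and the mill, jar and shaker are back on the tray within about 2 mm of where they started; all stayed upright, the spice bottles and tumbler weren't touched, and the job was handed in at about 47 s.

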